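# Turn the work tray so it stacks above the casts

## Task

Put the loose grey tray on top of the tray fixed on the tilted stand, turned half round from the way the lower one faces so that its floor sits fully home on all the lower tray's lugs and stays clear of the casts instead of nesting down onto them. Set it down without banging and let go; then check that it does not rock by pressing down lightly on its rim, first at the corner that is nearest the robot and to the robot's left, then at the diagonally opposite corner. Leave the bottle, jar and torch where they stand.

Things in the scene. Friction and masses are not known exactly. Their poses are not given: they have to be found in the camera images.
- tray: Loose grey stack-nest tray, 0.14 to 0.23 kg, upright on the desk, facing within 25 deg the way the lower one faces. Origin: centre of underside; z up, y along its length, x across. Floor 114 x 174 mm, 60 mm tall, 3 mm walls flaring out 9 mm a side. Rim band 10 mm thick, 12 mm tall, centre line at x = +-68, y = +-98 mm. Inside and outside the rim is free space for fingers.
- grip_plus (a point): Finger grip in the middle of the loose tray's +x long side (tray frame x 68, y 0, z 51 mm; axes as the tray): here the rim band is a block 10 mm thick, 44 mm long, from 41 to 60 mm above the underside. Pinch it with the fingers along the tray's z, closing along its x; the free side may then sag a few degrees.
- grip_minus (a point): The same finger grip on the loose tray's -x long side (tray frame x -68, y 0, z 51 mm; axes as the tray).
- lug_long (a point): Top of one of the loose tray's 4 lugs (ledges inside the mouth, 14 mm wide, tops 50 mm above the underside): two on the +x long wall at y = +60 (this one) and -60 mm, one on each short wall at x = -40 mm. Under each, the wall has an outside pocket 22 mm wide, 13 mm deep, open below. Facing the same way they nest; turned 180 deg about z the upper floor rests on the lower lugs.
- press_near (a point): Point on top of the loose tray's rim (tray frame x 45, y -98, z 60 mm; axes as the tray). Once stacked the right way round it is by the corner nearest the robot on the robot's left, above a lug: press here or up to 20 mm from here, square to the rim.
- press_far (a point): Point on top of the loose tray's rim (tray frame x -68, y 60, z 60 mm; axes as the tray). Once stacked it is by the diagonally other corner, far from the robot on its right, above a lug. More than 6 N at the very tip of a corner, beyond the lugs, may tip the tray; 2 to 6 N is enough.
- deck: Aluminium deck, 185 x 240 x 8 mm, with the lower tray fixed on it, on a stiff friction hinge along its low edge nearest the robot. Origin on the hinge line; x up the slope away from the robot, y along the hinge to the left, z square out of the deck. Slope (22 to 33 deg) and yaw (up to 12 deg) differ from run to run and show in this orientation. Three casts 34 mm tall stand in the lower tray.
- seat (a point): Centre of the lower tray's underside (deck frame x 95, z 4 mm); axes as the deck and as the lower tray, a twin of the loose one, long-wall lugs uphill. When stacked, the loose tray's origin lies 50 mm out along this z, its z along this z, its x and y pointing against these. Play about 4 mm each way at the lugs, 6 mm at the rim. If let go before its low edge is in the mouth it slides downhill.
- bottle: White spray-cleaner bottle, 56 mm diameter, 170 mm tall, loose bystander; origin at centre of underside.
- jar: Small clear jar with white lid, 44 mm diameter, 35 mm tall, loose bystander; origin at centre of underside.
- torch: Metal torch lying on the desk, 150 mm long, head 34 mm diameter, loose bystander; origin under its middle, x along it.

How it is judged:
By the outcome, as a careful person would: the job done as asked, in the order asked, and still so for the second after the job is handed in, with the robot touching nothing.
It also fails if it takes over 59 s, if anything falls off the work surface, if the arm or the gripper's body presses on something with over 40 N, if the wrist force passes 120 N, or if a joint passes its speed limit or range.

## Robot

A 6-joint arm with a two-finger parallel gripper is mounted at the origin on the work surface. World frame = base frame: x ahead of the robot, y to its left, z up, the work surface at z = 0. Lengths are in mm, angles in rad, forces in N, time in s.
With the tool pointing down it reaches from about 325 to 750 mm from the base axis. Payload 7.6 kg.
Tool frame: the origin (TCP) lies on the centre line of the jaws, within the pads' length; the fingertips stand 25 mm ahead of it and the grasp point (between the pads) lies 6 mm ahead of it; z points along the fingers, y is the line along which they close (so a half turn about z gives the same grasp; the last joint's range is limited). The gripper opens to 85 mm and grips with 20 to 120 N. Pads are 22 mm wide; open, the fingers measure 114 mm over their backs; the gripper's body (76 mm by 85 mm) begins 54 mm behind the grasp point. The pads swing forward as they close: fully open they stand 13 mm farther back than shut.
Start: joints at [1.066, 0.052, 1.401, -0, 1.689, -0.07], TCP at [221.131, 476.177, 256.323] pointing down, gripper open.
Joint ranges: [-2.9, 2.9], [-0.91, 2.17], [0.12, 2.37], [-1.06, 4.2], [0.26, 2.73], [-2.93, 2.93]. Speed limits (rad/s): [2.57, 2.57, 3.01, 3.14, 3.14, 3.14].

## Interface

Orientations are given as [roll, pitch, yaw] about the fixed x, y, z axes, in that order (R = Rz(yaw) Ry(pitch) Rx(roll)).
In Python, from workcell import get_obs, grab_frame, sign_off gives the robot as it stands.
- The arm moves only by the tool drive_tool, never from a script. Its argument "motion" is a list of rows, each an object with "hand": the closure, from 0 (fully open) to 1 (shut); "dp": the shift along the tool's x, y, z in mm, a list of three; "rot": the turn, a rotation vector about the tool's x, y, z in degrees, a list of three. A call has 1 to 8 rows; each row is the pose to reach, as a shift and turn from the pose commanded when the call began, along the tool's axes at that moment; what a row does not reach only later rows make up. A row lasts 1/8 s, in which the tool goes at most 62.5 mm and 10.7 degrees, less where a joint would pass 70% of its speed; a pose out of reach is approached as far as the arm can. A call with a gripper value outside its range is refused whole. The fingers move at their own pace and stop on an object; "grip_force" is the grip in N (left out, the last holds). Time passes only in rows, so rows that repeat a pose let the fingers close. It gives the time, the measured TCP pose, the force, the opening and the grip force at its end, in the units of the state.
- get_obs(): the state, without advancing time (a new reading comes with each control period).
- grab_frame(name): name is "scene" or "side" or "wrist"; returns a dict with "frame" (480x640x3 uint8, red, green, blue), "vfov" (degrees; the focal length in pixels is half the picture's height over the tangent of half this angle, whatever the lens; pixels are square), "cx", "cy" (the principal point, pixels), "D" ([k1, k2, p1, p2, k3] as OpenCV has them; the pictures are not rectified), "R" (3x3) and "t" (3): a world point X has camera coordinates R X + t; the wrist camera has in their place "tool_from_camera" (4x4, takes a point from camera to tool coordinates, whose origin is the TCP and whose axes are the flange's). Camera axes: x right, y down, z forward; pixel columns grow to the right and rows downward; lengths in mm; the calibration is good to about 2 mm. A picture is of the moment at which its call begins: read the wrist's pose just before it. There is no depth.
- sign_off(): hands the job in; it is judged then, once.
The state is a dict: "time_s": time; "q": joint angles; "qvel": joint speeds; "effort": joint torques, N m; "tool_pos": TCP position; "eef_rot": TCP orientation; "force": force on the tool from outside, world axes, zero at the start; "wrist_torque": the same for the moment, N m; "finger_gap": opening from 0.0 (shut) to 1.0 (fully open); "grip_force": force on a finger pad.
Only numpy, scipy, OpenCV 4.12 (cv2) and the standard library are available. Lean on these libraries where they do the work, as an engineer would, in place of code of your own. Each camera call takes 0.05 s, during which the arm holds its last target. There are 200 camera calls.

## Working session

There is one attempt and no reset: what is moved stays moved. The work goes in short steps, Python scripts to look and compute and a tool call to move; the robot and the scene stay as the last step left them, time stands still between calls to the robot, and variables do not carry over. Pictures are saved under pics/ and viewed, at most 10 in all, crops included, and the job is handed in when it is done.

Besides the shell and the picture viewer there is one more tool, called as name([rows], argument=value, ...), one row to a line, values as JSON. drive_tool: Moves the arm, as the interface text tells. Its arguments: {"type":"object","properties":{"motion":{"type":"array","items":{"type":"object","properties":{"hand":{"type":"number"},"dp":{"type":"array","items":{"type":"number"}},"rot":{"type":"array","items":{"type":"number"}}}}},"grip_force":{"type":"number"}},"required":["motion"]}

```bash
mkdir -p pics; ls; cat > h.py <<'E'
import numpy as np, cv2, json
from scipy.spatial.transform import Rotation as Rot
from workcell import get_obs, grab_frame, sign_off
def rpy(e): return Rot.from_euler('xyz',e).as_matrix()
def cam(name):
    o=get_obs(); f=grab_frame(name); im=f['frame']
    fl=240/np.tan(np.radians(f['vfov'])/2)
    K=np.array([[fl,0,f['cx']],[0,fl,f['cy']],[0,0,1.]])
    if name=='wrist':
        T=np.array(f['tool_from_camera']); Rt=rpy(o['eef_rot']); p=np.array(o['tool_pos'])
        Rwc=Rt@T[:3,:3]; c=Rt@T[:3,3]+p; R=Rwc.T; t=-R@c
    else: R=np.array(f['R']); t=np.array(f['t'])
    return dict(im=im,K=K,D=np.array(f['D'],float),R=R,t=np.ravel(t))
def ray(c,uv):
    n=cv2.undistortPoints(np.array(uv,float).reshape(-1,1,2),c['K'],c['D']).reshape(-1,2)
    d=np.c_[n,np.ones(len(n))]@c['R']; return -c['R'].T@c['t'], d/np.linalg.norm(d,axis=1)[:,None]
def onz(c,uv,z):
    o,d=ray(c,uv); return o+d*((z-o[2])/d[:,2])[:,None]
def proj(c,X):
    return cv2.projectPoints(np.array(X,float).reshape(-1,1,3),cv2.Rodrigues(c['R'])[0],c['t'],c['K'],c['D'])[0].reshape(-1,2)
def tri(cs,uvs):
    A=np.zeros((3,3));b=np.zeros(3)
    for c,uv in zip(cs,uvs):
        o,d=ray(c,[uv]);P=np.eye(3)-np.outer(d[0],d[0]);A+=P;b+=P@o
    return np.linalg.solve(A,b)
def save(name,im): cv2.imwrite('pics/'+name,cv2.cvtColor(im,cv2.COLOR_RGB2BGR))
E
python3 - <<'E'
from h import *
print(get_obs())
for n in ['scene','side','wrist']:
    c=cam(n); save(n+'0.png',c['im']); print(n,c['K'][0,0],c['D'],(-c['R'].T@c['t']).round(),c['R'][2].round(2))
E
```

```text
pics
{'time_s': 0.0, 'q': array([ 1.06570345e+00,  5.28533774e-02,  1.40173803e+00,  1.03401919e-05,
        1.68860472e+00, -7.03010136e-02]), 'qvel': array([ 0.00020948,  0.00031321, -0.00074804, -0.00142962, -0.00038813,
       -0.0005701 ]), 'effort': array([-1.01123198e-03, -3.81669831e+01, -3.60185659e+01, -1.19572119e-04,
        6.09878189e-03, -2.11620323e-05]), 'tool_pos': array([220.98992599, 475.93056381, 255.45698816]), 'eef_rot': array([-3.13999386e+00, -1.22878102e-04,  2.70680190e+00]), 'force': array([-0.2536738 ,  0.04591946,  0.17631964]), 'wrist_torque': array([-0.0261204 , -0.0065475 , -0.00123763]), 'grip_force': 0.0, 'finger_gap': 0.9993316728459127}
scene 551.9037950749737 [-0.13798141  0.          0.          0.          0.        ] [1155.  159.  738.] [-0.61 -0.2  -0.76]
side 534.9785757186188 [-0.14101129  0.          0.          0.          0.        ] [414. 654. 625.] [ 0.24 -0.74 -0.63]
wrist 421.0950547059506 [-0.07051548  0.          0.          0.          0.        ] [157. 506. 374.] [ 0.25 -0.12 -0.96]
```

View pics/scene0.png

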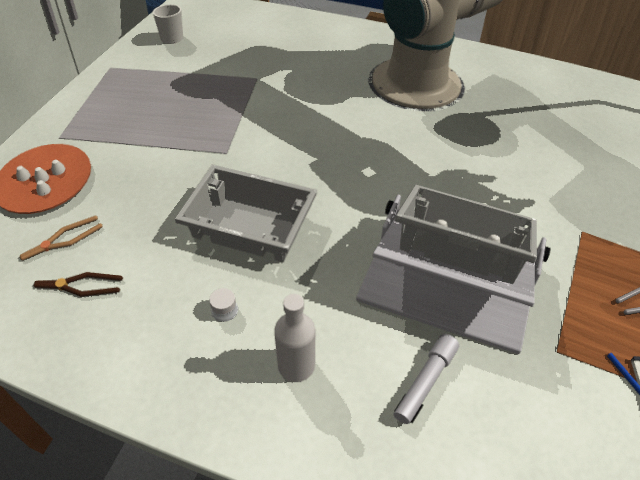

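View pics/side0.png

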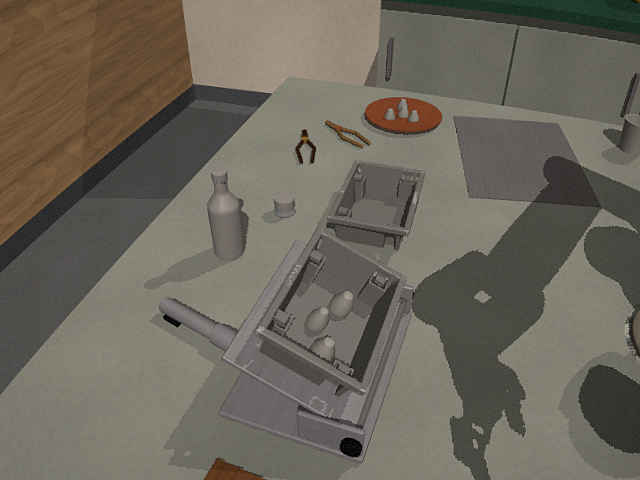

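The scene view looks back at the robot: loose tray at about (247,212), stand at about (450,265). The side view shows the loose tray at (378,200) and the stand tray with its casts at (330,320). I'll enlarge both to get the rim corners.

```bash
python3 - <<'E'
from h import *
a=cv2.imread('pics/scene0.png')[155:355,170:560]; cv2.imwrite('pics/s_c.png',cv2.resize(a,None,fx=2.05,fy=2.05,interpolation=cv2.INTER_CUBIC)*1)
b=cv2.imread('pics/side0.png')
l=cv2.resize(b[150:260,315:435],None,fx=3,fy=3,interpolation=cv2.INTER_CUBIC)
r=cv2.resize(b[225:425,215:425],None,fx=2,fy=2,interpolation=cv2.INTER_CUBIC)
o=np.zeros((400,780,3),np.uint8); o[:330,:360]=l; o[:,360:]=r
cv2.imwrite('pics/d_c.png',o)
E
```

```text
(no output)
```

View pics/s_c.png

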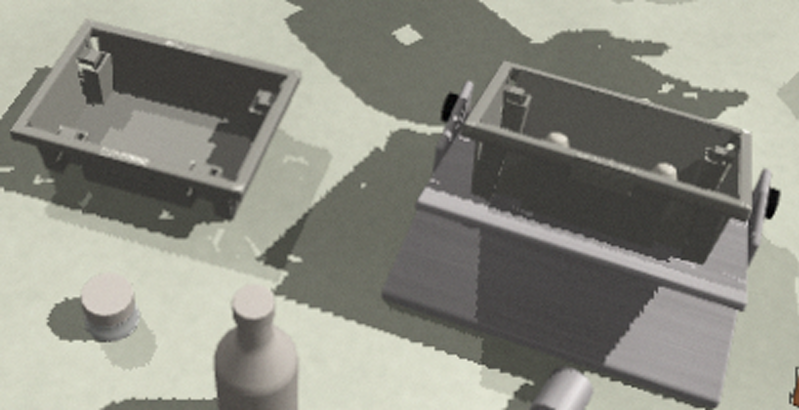

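View pics/d_c.png

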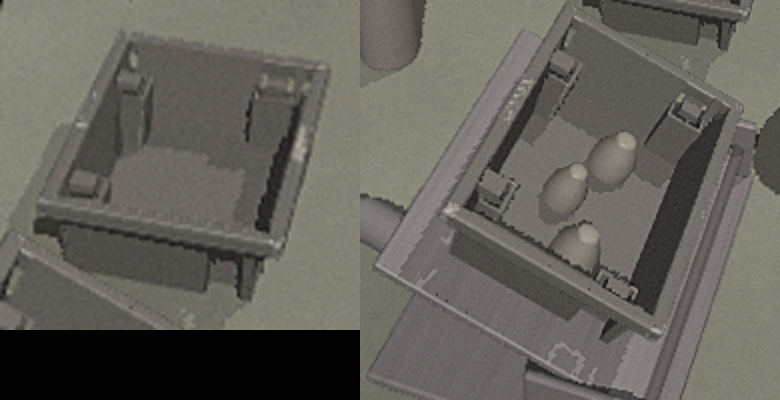

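The scene crop gives loose rim corners at (88,20), (300,72), (240,190), (12,132) and stand rim corners at (505,62), (748,130), (748,208), (465,130). The side crop shows the same corners, and both trays have two long-wall lugs on the far side. Next: triangulate and fit the rim rectangle.

```bash
cat >> h.py <<'E'
RIM=np.array([[-73,-103,60],[-73,103,60],[73,103,60],[73,-103,60]],float) # A near -y, B near +y, C far +y, D far -y (same facing)
def fit(P,M):
    cp,cm=P.mean(0),M.mean(0); r,_=Rot.align_vectors(P-cp,M-cm); R=r.as_matrix(); t=cp-R@cm
    return R,t,np.linalg.norm(M@R.T+t-P,axis=1)
E
python3 - <<'E'
from h import *
s=cam('scene');d=cam('side')
S=lambda a:np.array(a)/2.05+[170,155]-.25
out={}
for nm,sc,sd in [('loose',S([(88,20),(300,72),(241,189),(12,132)]),np.array([(328,66),(279,240),(37,206),(122,36)])/3+[315,150]-.33),
 ('low',S([(505,62),(749,130),(748,208),(465,130)]),(np.array([(742,104),(657,332),(448,210),(572,6)])-[360,0])/2+[215,225]-.25)]:
    P=np.array([tri([s,d],[a,b]) for a,b in zip(sc,sd)])
    R,t,e=fit(P,RIM)
    print(nm,P.round(1).tolist(),'\n res',e.round(1),'t',t.round(1)); print(R.round(3), 'sides',[np.linalg.norm(P[i]-P[(i+1)%4]).round(1) for i in range(4)])
    dz=np.degrees(np.arccos(R[2,2])); print('tilt',dz,'yaw',np.degrees(np.arctan2(R[1,0],R[0,0])),'ytilt',np.degrees(np.arcsin(R[2,1])))
E
```

```text
loose [[496.3, -280.2, 57.2], [493.4, -77.8, 59.3], [634.8, -73.9, 57.2], [638.9, -278.4, 54.1]] 
 res [2.3 3.1 2.3 1.9] t [ 564.8 -176.8   -3.1]
[[ 1.    -0.018  0.018]
 [ 0.018  1.    -0.012]
 [-0.018  0.013  1.   ]] sides [np.float64(202.4), np.float64(141.5), np.float64(204.6), np.float64(142.7)]
tilt 1.2725740085179322 yaw 1.0503919198025333 ytilt 0.7327753851992344
low [[469.3, 90.8, 106.3], [477.6, 292.8, 106.9], [607.1, 286.8, 159.2], [599.7, 83.9, 156.2]] 
 res [4.1 3.4 3.8 3.2] t [560.3 188.2  76.3]
[[ 0.93   0.041 -0.366]
 [-0.041  0.999  0.006]
 [ 0.366  0.01   0.931]] sides [np.float64(202.2), np.float64(139.8), np.float64(203.1), np.float64(139.8)]
tilt 21.46329295668113 yaw -2.552522050243107 ytilt 0.5497733203133183
```

```bash
cat >> h.py <<'E'
def delta(p,R):
    o=get_obs(); R0=rpy(o['eef_rot']); p0=np.array(o['tool_pos'])
    print('dp',(R0.T@(np.array(p)-p0)).round(1),'rot',np.degrees(Rot.from_matrix(R0.T@R).as_rotvec()).round(2),
      '| t',round(o['time_s'],2),'pos',p0.round(1),'F',np.round(o['force'],1),'gap',round(o['finger_gap'],3),'q',np.degrees(o['q']).round(0))
def down(az): # tool straight down, closing axis y at azimuth az deg
    a=np.radians(az); y=np.array([np.cos(a),np.sin(a),0]); z=np.array([0,0,-1.]); return np.c_[np.cross(y,z),y,z]
E
python3 -c "
from h import *
delta([550,120,370],down(-19))"
```

```text
dp [-448.3 -184.4 -113.9] rot [-3.000e-02  3.000e-02  8.409e+01] | t 0.25 pos [221.1 476.1 255.9] F [ 0.2  0.3 -0.4] gap 0.998 q [61.  3. 80. -0. 97. -4.]
```

drive_tool([
  {"dp":[-30,-12,-30],"rot":[0,0,6],"hand":0},
  {"dp":[-85,-35,-60],"rot":[0,0,16],"hand":0},
  {"dp":[-142,-58,-90],"rot":[0,0,26],"hand":0},
  {"dp":[-199,-82,-114],"rot":[0,0,36],"hand":0},
  {"dp":[-256,-105,-114],"rot":[0,0,46],"hand":0},
  {"dp":[-313,-129,-114],"rot":[0,0,56],"hand":0},
  {"dp":[-370,-152,-114],"rot":[0,0,66],"hand":0},
  {"dp":[-420,-173,-114],"rot":[0,0,76],"hand":0},
])

```text
time_s: 1.25
tool_pos: [528.9, 142.2, 370.3]
eef_rot: [3.141, -0.0, 1.375]
force: [0.3, 1.1, -0.4]
finger_gap: 0.998
grip_force: 0.0
```

drive_tool([
  {"dp":[-28,-11,0],"rot":[0,0,8],"hand":0},
  {"dp":[-28,-11,0],"rot":[0,0,8],"hand":0},
  {"dp":[-28,-11,0],"rot":[0,0,8],"hand":0},
])

```text
time_s: 1.62
tool_pos: [511.6, 119.0, 370.6]
eef_rot: [3.141, -0.001, 1.243]
force: [-0.3, 0.1, -0.2]
finger_gap: 1.004
grip_force: 0.0
```

```bash
python3 - <<'E'
from h import *
c=cam('wrist'); save('w1.png',c['im']); o=get_obs(); print(o['tool_pos'],np.degrees(o['q']).round(),np.degrees(o['eef_rot']),o['time_s'],(-c['R'].T@c['t']).round())
np.save('w1.npy',c,allow_pickle=True)
delta([565,-177-0,370],down(-179))
E
```

```text
[511.59030622 119.27739269 370.56296185] [  9.   3.  67.   0. 110.  28.] [ 1.79971222e+02 -3.35178869e-02  7.12286019e+01] 1.675 [535. 186. 489.]
dp [-263.3  145.9    0.5] rot [-4.0000e-02 -5.0000e-02  1.6023e+02] | t 1.68 pos [511.6 119.3 370.6] F [-0.3 -0.8  0.2] gap 1.007 q [  9.   3.  67.   0. 110.  28.]
```

View pics/w1.png

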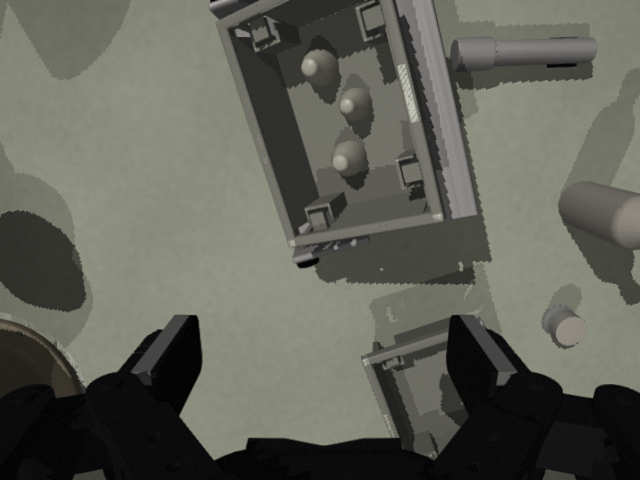

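The wrist view shows the lower tray at the top, with near corners at (290,244) and (218,20), far corner (441,217), and the casts inside. I'll shift so the whole rim is in view.

drive_tool([
  {"dp":[50,0,0],"rot":[0,0,8],"hand":0},
  {"dp":[100,0,0],"rot":[0,0,16],"hand":0},
  {"dp":[100,0,0],"rot":[0,0,16],"hand":0},
  {"dp":[100,0,0],"rot":[0,0,16],"hand":0},
])

```text
time_s: 2.17
tool_pos: [543.8, 213.8, 370.3]
eef_rot: [3.142, 0.0, 0.964]
force: [0.3, -0.5, -0.3]
finger_gap: 1.003
grip_force: 0.0
```

```bash
python3 - <<'E'
from h import *
c=cam('wrist'); np.save('w2.npy',c,allow_pickle=True)
a=c['im'][0:300,140:540]; save('w2.png',cv2.resize(a,None,fx=2,fy=2,interpolation=cv2.INTER_CUBIC))
delta([565,-160,370],down(-179))
E
```

```text
dp [-294.2  230.4    0.7] rot [-2.0000e-02 -4.0000e-02  1.4418e+02] | t 2.23 pos [543.8 213.1 370.7] F [-0.2  0.3 -0.8] gap 1.002 q [ 18.  13.  56.  -0. 111.  53.]
```

View pics/w2.png

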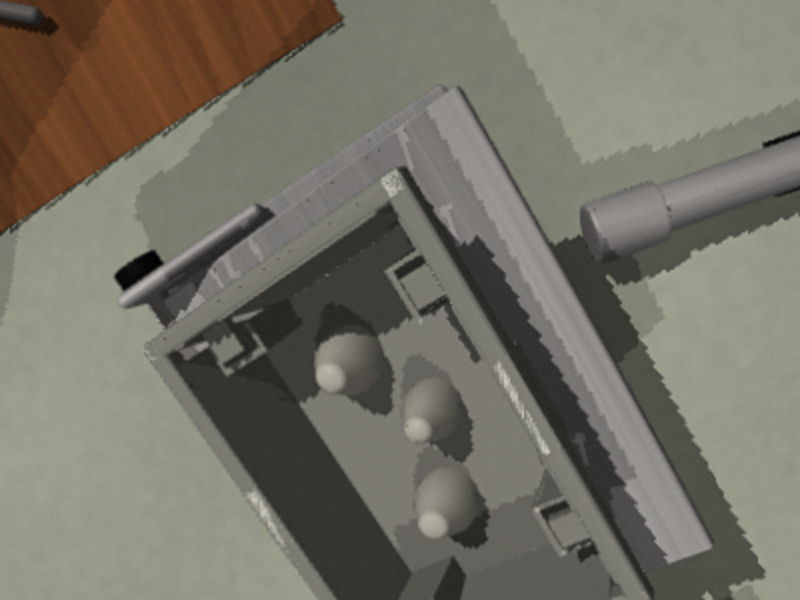

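This crop shows the uphill end: near-left outer corner at (147,348), far-left at (400,168), lugs seen as pockets. I'll do a multi-view point fit of the rim pose.

```bash
cat >> h.py <<'E'
from scipy.optimize import least_squares
def pose_fit(obs,x0,flat=False): # obs: (cam, corner idx, uv)
    def pose(x): return (Rot.from_euler('ZYX',[x[3],0 if flat else x[4],0 if flat else x[5]]).as_matrix(),np.array([x[0],x[1],0 if flat else x[2]]))
    def f(x):
        R,t=pose(x); return np.concatenate([(proj(c,RIM[i]@R.T+t)[0]-uv) for c,i,uv in obs])
    s=least_squares(f,x0,loss='soft_l1'); R,t=pose(s.x); return R,t,f(s.x).reshape(-1,2)
E
python3 - <<'E'
from h import *
s=cam('scene');d=cam('side'); w1=np.load('w1.npy',allow_pickle=True).item(); w2=np.load('w2.npy',allow_pickle=True).item()
S=lambda a:np.array(a)/2.05+[170,155]-.25
sc=S([(505,62),(749,130),(748,208),(465,130)]); sd=(np.array([(742,104),(657,332),(448,210),(572,6)])-[360,0])/2+[215,225]-.25
st=[(s,i,sc[i]) for i in range(4)]+[(d,i,sd[i]) for i in range(4)]
w=[(w1,0,(290,245)),(w1,3,(442,217)),(w1,1,(218,20)),(w2,1,(213.5,174)),(w2,2,(340,84))]
for ob in (st+w,st,w):
    R,t,e=pose_fit(ob,[560,188,76,-.04,-.4,0])
    print('t',t.round(1),'eul ZYX',np.degrees(Rot.from_matrix(R).as_euler('ZYX')).round(2)); print(e.round(1).tolist())
sl=S([(88,20),(300,72),(241,189),(12,132)]);dl=np.array([(328,66),(279,240),(37,206),(122,36)])/3+[315,150]-.33
R,t,e=pose_fit([(s,i,sl[i]) for i in range(4)]+[(d,i,dl[i]) for i in range(4)],[565,-177,0,0,0,0],True)
print('loose',t.round(1),np.degrees(Rot.from_matrix(R).as_euler('ZYX')).round(2),e.round(1).tolist())
E
```

```text
t [563.  188.8  75.8] eul ZYX [ -2.82 -22.6    1.03]
[[-1.4, 0.7], [1.5, 1.6], [1.1, 1.6], [-2.2, -1.5], [-0.1, 2.7], [0.8, 2.0], [-4.6, -0.7], [-3.6, 0.1], [-0.3, 1.2], [1.1, 4.6], [-2.1, 2.1], [-2.2, -1.1], [0.1, -0.1]]
t [561.1 187.4  75.7] eul ZYX [ -2.13 -22.25   0.93]
[[-2.7, -0.1], [0.3, -0.1], [0.6, 0.4], [-2.8, -1.6], [0.7, 1.3], [3.7, 0.8], [-2.3, -0.4], [-3.3, -0.1]]
t [561.9 188.7  66.7] eul ZYX [ -2.4  -20.82   0.42]
[[0.3, -0.2], [-0.1, 0.5], [-0.5, 4.5], [-0.5, -1.6], [0.3, -0.5]]
loose [ 566.6 -175.9    0. ] [1.37 0.   0.  ] [[-0.4, -1.5], [1.8, -1.6], [1.5, 1.4], [-1.1, -1.4], [0.2, -1.2], [0.4, 1.8], [-1.0, -1.4], [-1.8, -2.0]]
```

```bash
cat >> h.py <<'E'
def mosaic(name,cams,X,z=5):
    out=np.zeros((150*len(cams),200*len(X),3),np.uint8); C=[]
    for r,c in enumerate(cams):
        for k,uv in enumerate(proj(c,X)):
            u0,v0=np.round(uv).astype(int)-[20,15]; im=np.pad(c['im'],((60,60),(60,60),(0,0)))
            ok=-40<u0<640 and -40<v0<480
            p=im[v0+60:v0+90,u0+60:u0+100] if ok else np.zeros((30,40,3),np.uint8)
            p=cv2.resize(p,(200,150),interpolation=cv2.INTER_CUBIC); p=cv2.convertScaleAbs(p,alpha=1.5)
            cv2.rectangle(p,(0,0),(199,149),(255,0,0),1)
            out[150*r:150*r+150,200*k:200*k+200]=p; C.append((int(u0),int(v0)))
    save(name,out); print(np.array(C).reshape(len(cams),len(X),2).tolist())
E
python3 - <<'E'
from h import *
cs=[cam('scene'),cam('side')]+[np.load(f,allow_pickle=True).item() for f in ('w1.npy','w2.npy')]
R=Rot.from_euler('ZYX',[-2.5,-22.3,.7],degrees=True).as_matrix()
mosaic('m1.png',cs,RIM@R.T+[562.5,188.5,75.5])
E
```

```text
[[[394, 170], [516, 205], [516, 243], [374, 202]], [[386, 264], [345, 378], [234, 315], [297, 213]], [[270, 232], [195, 8], [359, -68], [423, 206]], [[312, 328], [191, 159], [319, 69], [446, 285]]]
```

View pics/m1.png

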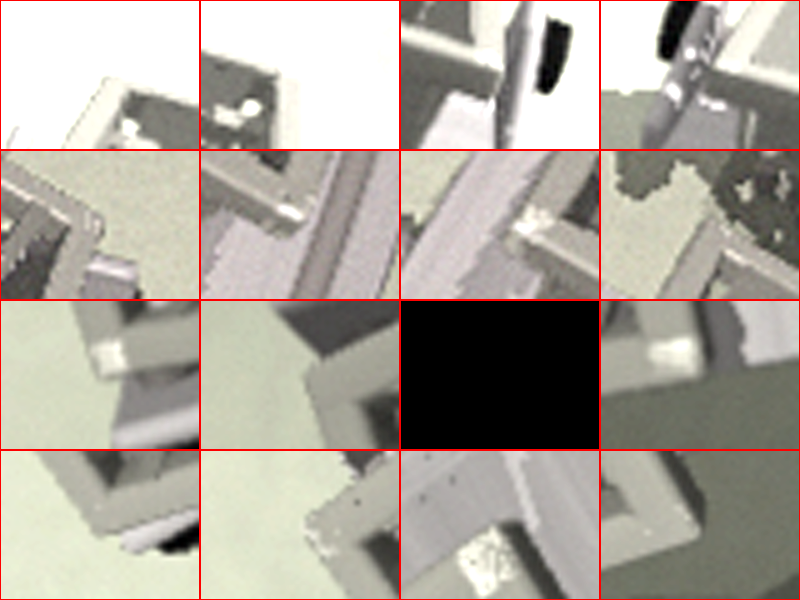

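The mosaic shows rows scene, side, w1 and w2, with corners A–D as columns. The corners are clear except scene C and D, which the bracket hides, and w1 C, which is out of frame. Refitting with those readings.

```bash
cat > lowfit.py <<'E'
from h import *
s=cam('scene');d=cam('side'); w1=np.load('w1.npy',allow_pickle=True).item(); w2=np.load('w2.npy',allow_pickle=True).item()
ob=[(s,0,(415,185.2)),(s,1,(535.2,219.8)),(d,0,(406.2,278)),(d,1,(366,391.2)),(d,2,(256.4,329.6)),(d,3,(321,226)),
(w1,0,(289,246.8)),(w1,1,(216.4,23)),(w1,3,(443,220.4)),(w2,0,(331.6,344)),(w2,1,(212.3,172.6)),(w2,2,(339.6,83.2)),(w2,3,(465.6,301))]
E
python3 - <<'E'
from lowfit import *
for o in (ob,ob[:6],ob[6:],ob[2:]):
    R,t,e=pose_fit(o,[560,188,76,-.04,-.4,0])
    print('t',t.round(1),'eul ZYX',np.degrees(Rot.from_matrix(R).as_euler('ZYX')).round(2)); print(e.round(1).tolist())
E
```

```text
t [562.8 188.   76.6] eul ZYX [ -2.48 -22.89   0.1 ]
[[-0.4, -0.5], [1.0, 0.3], [-0.1, 0.3], [-1.8, 1.9], [-2.0, 0.1], [-3.6, 0.7], [0.4, 0.4], [-0.3, -0.0], [0.2, 1.6], [-0.3, -0.2], [-0.7, 0.6], [-0.4, 0.6], [0.4, 0.4]]
t [561.9 186.8  76.8] eul ZYX [ -2.37 -23.55   0.17]
[[-1.2, -0.7], [0.0, -0.2], [0.7, 0.3], [-0.2, 1.6], [0.1, -0.6], [-2.2, 0.1]]
t [562.7 187.9  75.5] eul ZYX [ -2.37 -22.54  -0.45]
[[0.1, 0.3], [0.3, -0.0], [0.1, 0.8], [-0.5, -0.2], [-0.2, 0.0], [-0.3, -0.1], [0.1, -0.5]]
t [562.8 188.1  76.8] eul ZYX [ -2.48 -22.87   0.04]
[[-0.1, 0.3], [-1.8, 1.9], [-2.0, 0.2], [-3.6, 0.6], [0.3, 0.5], [-0.3, -0.1], [0.2, 1.6], [-0.4, -0.1], [-0.7, 0.5], [-0.4, 0.5], [0.4, 0.4]]
```

drive_tool([
  {"dp":[-25,19,0],"rot":[0,0,10],"hand":0},
  {"dp":[-64,49,0],"rot":[0,0,20],"hand":0},
  {"dp":[-104,80,0],"rot":[0,0,30],"hand":0},
  {"dp":[-144,111,0],"rot":[0,0,40],"hand":0},
  {"dp":[-184,142,0],"rot":[0,0,50],"hand":0},
  {"dp":[-222,171,0],"rot":[0,0,60],"hand":0},
  {"dp":[-246,190,0],"rot":[0,0,70],"hand":0},
  {"dp":[-256,197,0],"rot":[0,0,80],"hand":0},
])

```text
time_s: 3.52
tool_pos: [558.8, -111.8, 370.2]
eef_rot: [3.141, 0.0, -0.443]
force: [0.3, 0.9, -0.0]
finger_gap: 1.0
grip_force: 0.0
```

drive_tool([
  {"dp":[0,0,0],"rot":[0,0,10],"hand":0},
  {"dp":[0,0,0],"rot":[0,0,20],"hand":0},
  {"dp":[0,0,0],"rot":[0,0,30],"hand":0},
  {"dp":[0,0,0],"rot":[0,0,40],"hand":0},
  {"dp":[0,0,0],"rot":[0,0,50],"hand":0},
  {"dp":[0,0,0],"rot":[0,0,50],"hand":0},
  {"dp":[0,0,0],"rot":[0,0,50],"hand":0},
])

```text
time_s: 4.4
tool_pos: [559.0, -109.7, 370.4]
eef_rot: [-3.141, -0.0, -1.304]
force: [-0.0, 0.1, 1.3]
finger_gap: 0.997
grip_force: 0.0
```

```bash
python3 - <<'E'
from h import *
c=cam('wrist'); np.save('w3.npy',c,allow_pickle=True)
delta([560,-110,370],down(-165))
R=Rot.from_euler('z',1.37,degrees=True).as_matrix()
mosaic('m2.png',[cam('scene'),cam('side'),c],RIM@R.T+[566.6,-175.9,0])
E
```

```text
dp [ 0.6 -0.9  0.4] rot [-0.01 -0.    0.23] | t 4.45 pos [ 559.  -109.7  370.4] F [-0.1  0.6  1. ] gap 1.003 q [-15.  11.  59.   0. 110. 150.]
[[[192, 148], [298, 173], [269, 233], [155, 203]], [[404, 156], [388, 216], [306, 202], [334, 145]], [[416, 27], [358, 230], [223, 197], [266, -14]]]
```

View pics/m2.png

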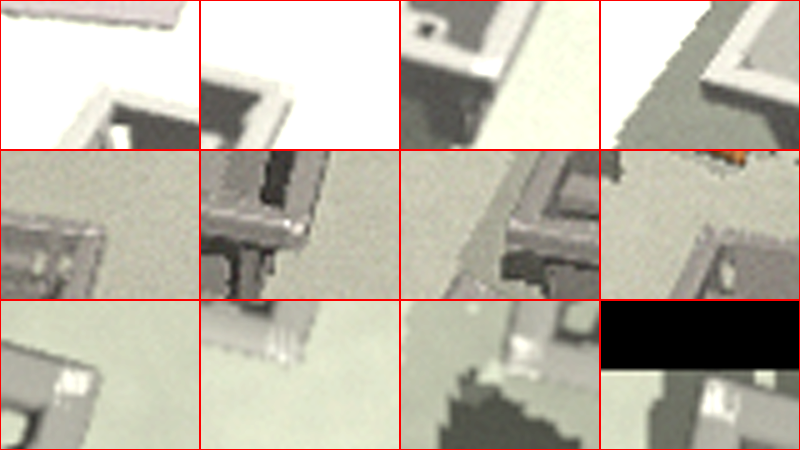

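The mosaic shows the loose tray's four rim corners clearly in all three views (rows scene, side, wrist).

```bash
python3 - <<'E'
from h import *
s=cam('scene');d=cam('side');w=np.load('w3.npy',allow_pickle=True).item()
S=[(s,0,(212.6,165.2)),(s,1,(316.8,190.2)),(s,2,(288,248.2)),(s,3,(174.6,218.6))]
D=[(d,0,(424.2,171.2)),(d,1,(409,233)),(d,2,(327,218.6)),(d,3,(354.4,160.2))]
W=[(w,0,(435.6,40.6)),(w,1,(378.8,241.6)),(w,2,(243.2,211.4)),(w,3,(286,.8))]
for o in (S+D+W,S,D,W):
    R,t,e=pose_fit(o,[566,-176,0,0,0,0],True); print(t.round(1),np.degrees(Rot.from_matrix(R).as_euler('ZYX')[0]).round(2),e.round(1).tolist())
R,t,e=pose_fit(S+D+W,[566,-176,0,0,0,0],True)
g=R@[-68,0,0]+t; print('grip',g)
az=np.degrees(np.arctan2(R[1,0],R[0,0]))-180
delta([g[0],g[1],130],down(az))
E
```

```text
[ 566.5 -176.8    0. ] 1.63 [[-1.0, -2.2], [0.5, -2.3], [0.6, -0.2], [-0.4, -0.8], [-0.1, -1.0], [-0.5, -1.9], [-0.6, -1.8], [-0.9, -0.7], [0.5, 0.0], [-0.2, 2.1], [0.0, 0.5], [-0.3, -0.2]]
[ 569.2 -175.3    0. ] 1.14 [[-0.5, -1.3], [0.9, -0.7], [0.2, 1.6], [-0.6, 0.1]]
[ 564.5 -172.6    0. ] 1.63 [[0.6, 0.2], [0.2, -0.3], [-0.2, -0.3], [-0.5, 0.4]]
[ 566.6 -177.1    0. ] 1.68 [[0.5, -0.4], [-0.1, 1.7], [0.1, 0.2], [-0.4, -0.5]]
grip [ 498.51055006 -178.69650649    0.        ]
dp [ 50.9  76.6 240.3] rot [-1.000e-02  0.000e+00  1.351e+01] | t 4.65 pos [ 559.1 -109.6  370.3] F [-0.4 -0.5  0.8] gap 0.998 q [-15.  11.  59.   0. 110. 150.]
```

drive_tool([
  {"dp":[15,20,30],"rot":[0,0,5],"hand":0},
  {"dp":[35,50,80],"rot":[0,0,13.5],"hand":0},
  {"dp":[51,76.5,130],"rot":[0,0,13.5],"hand":0},
  {"dp":[51,76.5,180],"rot":[0,0,13.5],"hand":0},
  {"dp":[51,76.5,220],"rot":[0,0,13.5],"hand":0},
  {"dp":[51,76.5,240],"rot":[0,0,13.5],"hand":0},
  {"dp":[51,76.5,240],"rot":[0,0,13.5],"hand":0},
  {"dp":[51,76.5,240],"rot":[0,0,13.5],"hand":0},
])

```text
time_s: 5.65
tool_pos: [499.1, -178.9, 131.7]
eef_rot: [-3.14, -0.001, -1.543]
force: [0.1, -1.3, 1.1]
finger_gap: 1.0
grip_force: 0.0
```

```bash
python3 - <<'E'
from h import *
delta([498.5,-178.7,59],down(-178.37))
E
```

```text
dp [-0.3  0.8 72.7] rot [-0.11 -0.05 -0.02] | t 5.65 pos [ 499.1 -178.9  131.7] F [ 0.1 -1.3  1.1] gap 1.0 q [-24.   8.  89.   0.  83. 155.]
```

drive_tool([
  {"dp":[0,0.5,25],"hand":0},
  {"dp":[0,0.5,50],"hand":0},
  {"dp":[0,0.5,66],"hand":0},
  {"dp":[0,0.5,72],"hand":0},
  {"dp":[0,0.5,72],"hand":0},
  {"dp":[0,0.5,72],"hand":0.4},
  {"dp":[0,0.5,72],"hand":0.7},
  {"dp":[0,0.5,72],"hand":0.8},
], grip_force=30)

```text
$.motion[0]: bad value
```

drive_tool([
  {"dp":[0,0,0],"hand":0.85},
  {"dp":[0,0,0],"hand":1},
  {"dp":[0,0,0],"hand":1},
  {"dp":[0,0,0],"hand":1},
], grip_force=60)

```text
$.motion[0]: bad value
```

drive_tool([
  {"dp":[0,0.5,25],"rot":[0,0,0],"hand":0},
  {"dp":[0,0.5,50],"rot":[0,0,0],"hand":0},
  {"dp":[0,0.5,66],"rot":[0,0,0],"hand":0},
  {"dp":[0,0.5,72],"rot":[0,0,0],"hand":0},
  {"dp":[0,0.5,72],"rot":[0,0,0],"hand":0},
  {"dp":[0,0.5,72],"rot":[0,0,0],"hand":0.4},
  {"dp":[0,0.5,72],"rot":[0,0,0],"hand":0.7},
  {"dp":[0,0.5,72],"rot":[0,0,0],"hand":0.8},
], grip_force=30)

```text
time_s: 6.65
tool_pos: [498.2, -178.8, 58.7]
eef_rot: [-3.141, -0.0, -1.543]
force: [0.0, -0.1, 0.1]
finger_gap: 0.379
grip_force: 0.0
```

drive_tool([
  {"dp":[0,0,0],"rot":[0,0,0],"hand":0.85},
  {"dp":[0,0,0],"rot":[0,0,0],"hand":1},
  {"dp":[0,0,0],"rot":[0,0,0],"hand":1},
  {"dp":[0,0,0],"rot":[0,0,0],"hand":1},
], grip_force=60)

```text
time_s: 7.15
tool_pos: [498.7, -179.1, 59.6]
eef_rot: [-3.139, -0.001, -1.543]
force: [-4.0, 0.5, 6.3]
finger_gap: 0.134
grip_force: 57.9
```

```bash
python3 - <<'E'
from h import *
delta([498.5,-178.7,59],down(-178.37))
E
```

```text
dp [-0.4  0.1  0.6] rot [-0.12 -0.04 -0.05] | t 7.15 pos [ 498.7 -179.1   59.6] F [-4.   0.5  6.3] gap 0.134 q [-24.  13.  93.   0.  74. 155.]
```

drive_tool([
  {"dp":[0,0,-5],"rot":[0,0,0],"hand":1},
  {"dp":[0,0,-15],"rot":[0,0,0],"hand":1},
  {"dp":[0,0,-35],"rot":[0,0,0],"hand":1},
  {"dp":[0,0,-65],"rot":[0,0,0],"hand":1},
  {"dp":[0,0,-105],"rot":[0,0,0],"hand":1},
  {"dp":[0,0,-150],"rot":[0,0,0],"hand":1},
  {"dp":[0,0,-190],"rot":[0,0,0],"hand":1},
  {"dp":[0,0,-220],"rot":[0,0,0],"hand":1},
], grip_force=80)

```text
time_s: 8.15
tool_pos: [497.5, -178.6, 279.9]
eef_rot: [3.141, -0.0, -1.543]
force: [0.0, -0.2, -1.0]
finger_gap: 0.12
grip_force: 79.3
```

drive_tool([
  {"dp":[0,0,-20],"rot":[0,0,0],"hand":1},
  {"dp":[0,0,-20],"rot":[0,0,0],"hand":1},
  {"dp":[0,0,-20],"rot":[0,0,0],"hand":1},
])

```text
time_s: 8.52
tool_pos: [497.5, -178.6, 296.7]
eef_rot: [3.139, 0.001, -1.543]
force: [-0.5, -0.2, -2.4]
finger_gap: 0.117
grip_force: 79.3
```

```bash
python3 - <<'E'
from h import *
c=cam('wrist'); np.save('w4.npy',c,allow_pickle=True); s=cam('scene');d=cam('side')
o=get_obs();print(o['force'],o['wrist_torque'])
R0=Rot.from_euler('ZYX',[-2.45,-22.9,0],degrees=True).as_matrix();t0=np.array([562.7,188,76.3])
dx,dy,dz=R0.T
Rt=np.c_[dy,dx,-dz]
# tool TCP in loose tray frame at grip: x=-68,y=0,z=59
for h in (110,50): delta(t0+R0@[68,0,h+59],Rt)
b=s['im'][60:280,140:420]; e=d['im'][60:260,300:500]
a=np.zeros((560,800,3),np.uint8)
a[:320,:427]=cv2.resize(c['im'],(427,320)); a[:340,427:]=cv2.resize(e,(373,340)); a[340:560,:280]=b
save('w4.png',a)
E
```

```text
[ 0.99480565 -0.50039075 -1.12199534] [ 0.01845947  0.13983395 -0.011095  ]
dp [-364.8  -72.1   38.7] rot [  -1.32   35.16 -172.5 ] | t 8.68 pos [ 497.7 -178.6  296.9] F [ 1.  -0.5 -1.1] gap 0.114 q [-24.   3.  75.   0. 102. 155.]
dp [-363.1  -95.6   93.9] rot [  -1.32   35.16 -172.5 ] | t 8.68 pos [ 497.7 -178.6  296.9] F [ 1.  -0.5 -1.1] gap 0.114 q [-24.   3.  75.   0. 102. 155.]
```

View pics/w4.png

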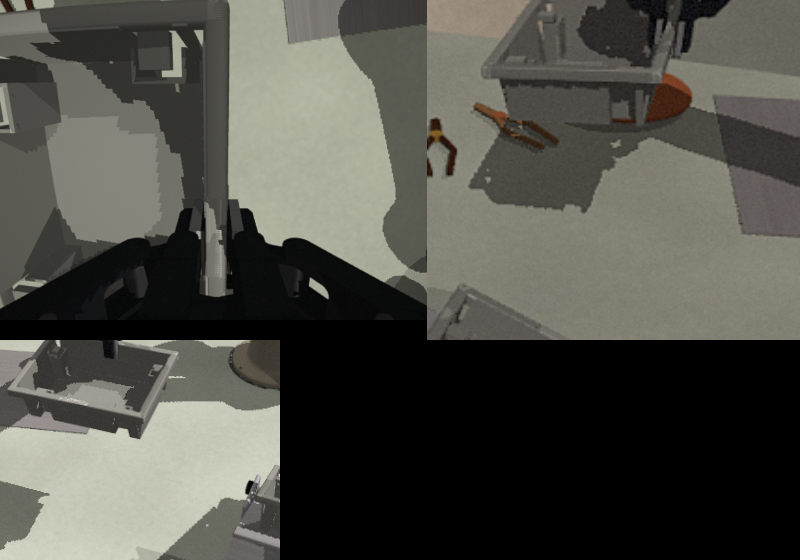

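The grip holds: the wrist view shows the fingers straddling the near rim. In the side crop, rim corners C at (483,73) and B at (662,80) show it roughly level. A quick triangulation will give the sag.

```bash
python3 - <<'E'
from h import *
s=cam('scene');d=cam('side')
C=tri([s,d],[(280,131),(330,103)]);B=tri([s,d],[(317,71),(426,107)]);print(B,C)
o=get_obs();R0=rpy(o['eef_rot'])
T=np.array(o['tool_pos'])
az=-178.37
Rl=np.c_[-R0[:,1],-R0[:,0],-R0[:,2]]
t=T-Rl@[-68,0,59]
print('expected',(RIM[1:3]@Rl.T+t).round(1), o['wrist_torque'],o['force'])
print(proj(d,RIM@Rl.T+t).round(1).tolist(),proj(s,RIM@Rl.T+t).round(1).tolist())
E
```

```text
[487.05189052 -79.41338429 291.06907578] [630.37650119 -77.10926474 280.78609621]
expected [[490.  -75.8 298.5]
 [635.9 -71.8 298.3]] [-0.02194239  0.101926    0.01762661] [ 0.78384388  0.05290763 -2.17323383]
[[439.4, 54.9], [425.0, 101.7], [327.9, 89.8], [358.4, 46.1]] [[192.5, 47.0], [319.0, 69.6], [283.2, 128.2], [143.5, 99.4]]
```

drive_tool([
  {"dp":[-10,-2,-2],"rot":[0,0,-4],"hand":1},
  {"dp":[-30,-6,-4],"rot":[0,0,-12],"hand":1},
  {"dp":[-55,-12,-6],"rot":[0,0,-22],"hand":1},
  {"dp":[-80,-17,-8],"rot":[0,0,-32],"hand":1},
  {"dp":[-105,-22,-8],"rot":[0,0,-42],"hand":1},
  {"dp":[-130,-27,-8],"rot":[0,0,-52],"hand":1},
  {"dp":[-155,-32,-8],"rot":[0,0,-62],"hand":1},
  {"dp":[-177,-37,-8],"rot":[0,0,-72],"hand":1},
], grip_force=100)

```text
time_s: 9.78
tool_pos: [530.1, 0.1, 306.0]
eef_rot: [3.142, 0.0, -0.28]
force: [0.1, 0.0, -1.8]
finger_gap: 0.11
grip_force: 104.5
```

```bash
python3 - <<'E'
from h import *
delta([540,184,310],down(-20)); delta([540,184,310],down(-2.45))
E
```

```text
dp [ -41.4 -179.4   -4. ] rot [-1.000e-02  2.000e-02 -8.607e+01] | t 9.78 pos [5.301e+02 1.000e-01 3.060e+02] F [ 0.1  0.  -1.8] gap 0.11 q [ -4.   3.  74.   0. 102. 102.]
dp [ -41.4 -179.4   -4. ] rot [-2.0000e-02  2.0000e-02 -1.0362e+02] | t 9.78 pos [5.301e+02 1.000e-01 3.060e+02] F [ 0.1  0.  -1.8] gap 0.11 q [ -4.   3.  74.   0. 102. 102.]
```

drive_tool([
  {"dp":[-6,-25,-4],"rot":[0,0,-10],"hand":1},
  {"dp":[-12,-51,-4],"rot":[0,0,-20],"hand":1},
  {"dp":[-18,-77,-4],"rot":[0,0,-30],"hand":1},
  {"dp":[-24,-103,-4],"rot":[0,0,-40],"hand":1},
  {"dp":[-30,-129,-4],"rot":[0,0,-50],"hand":1},
  {"dp":[-36,-155,-4],"rot":[0,0,-60],"hand":1},
  {"dp":[-40,-172,-4],"rot":[0,0,-70],"hand":1},
  {"dp":[-41,-179,-4],"rot":[0,0,-80],"hand":1},
])

```text
time_s: 10.78
tool_pos: [541.3, 183.5, 309.8]
eef_rot: [-3.141, 0.0, 1.117]
force: [0.3, -0.2, -1.7]
finger_gap: 0.108
grip_force: 104.5
```

```bash
cat >> h.py <<'E'
R0=Rot.from_euler('ZYX',[-2.45,-22.9,0],degrees=True).as_matrix();t0=np.array([562.7,188,76.3])
def place(x,y,h,sag=0,g=59): # target TCP so that loose origin sits at deck(x,y,h); tool tilted less by sag deg
    # grip point (tray -68,0,53) fixed; tool rotated about deck y
    Rr=R0@Rot.from_euler('y',sag,degrees=True).as_matrix()
    Rt=np.c_[Rr[:,1],Rr[:,0],-Rr[:,2]]
    p=t0+R0@[68+x,y,h+53]-Rt[:,2]*(g-53)
    delta(p,Rt)
E
python3 - <<'E'
from h import *
place(0,0,120,0);place(0,0,120,3)
E
```

```text
dp [10.6 10.9 42.2] rot [-22.6    4.72 -23.25] | t 10.78 pos [541.3 183.5 309.8] F [ 0.3 -0.2 -1.7] gap 0.108 q [ 15.  10.  66.   0. 103.  41.]
dp [10.7 11.2 42. ] rot [-19.65   4.1  -23.32] | t 10.78 pos [541.3 183.5 309.8] F [ 0.3 -0.2 -1.7] gap 0.108 q [ 15.  10.  66.   0. 103.  41.]
```

drive_tool([
  {"dp":[0,0,0],"rot":[-5,1,-6],"hand":1},
  {"dp":[3,3,5],"rot":[-10,2,-12],"hand":1},
  {"dp":[6,6,20],"rot":[-15,3,-18],"hand":1},
  {"dp":[9,9,35],"rot":[-19.6,4.1,-23.3],"hand":1},
  {"dp":[10.7,11.2,42],"rot":[-19.6,4.1,-23.3],"hand":1},
  {"dp":[10.7,11.2,42],"rot":[-19.6,4.1,-23.3],"hand":1},
  {"dp":[10.7,11.2,42],"rot":[-19.6,4.1,-23.3],"hand":1},
])

```text
time_s: 11.65
tool_pos: [556.7, 187.1, 269.2]
eef_rot: [2.794, -0.001, 1.519]
force: [0.1, 0.6, -1.8]
finger_gap: 0.105
grip_force: 104.5
```

```bash
python3 - <<'E'
from h import *
place(0,0,120,3)
s=cam('scene');d=cam('side');w=cam('wrist')
for n,c in zip('sdw',(s,d,w)): np.save(n+'5.npy',c,allow_pickle=True)
o=get_obs();Rt=rpy(o['eef_rot']);T=np.array(o['tool_pos'])
# loose tray rim, nominal sag 4.5 about grip
Rl0=np.c_[-Rt[:,1],-Rt[:,0],-Rt[:,2]]  # loose axes in tool: x=-ty,y=-tx,z=-tz
Rl=Rl0@Rot.from_euler('y',4.5,degrees=True).as_matrix()
g=T+Rt[:,2]*6
X=(RIM-[-68,0,53])@Rl.T+g
print(X.round(0).tolist())
mosaic('m3.png',[s,d,w],X)
E
```

```text
dp [ 1.2 -1.2  1.1] rot [ 0.01  0.12 -0.48] | t 11.65 pos [556.7 187.1 269.2] F [ 0.1  0.6 -1.8] gap 0.105 q [18.  0. 83. -7. 78. 21.]
[[565.0, 290.0, 272.0], [555.0, 84.0, 272.0], [422.0, 91.0, 211.0], [433.0, 297.0, 211.0]]
[[[545, 163], [394, 120], [412, 102], [540, 138]], [[268, 251], [332, 150], [429, 210], [393, 328]], [[316, -21], [312, 564], [-13, 523], [-150, 18]]]
```

drive_tool([
  {"dp":[1,-1,10],"rot":[0,0,-0.5],"hand":1},
  {"dp":[1,-1,25],"rot":[0,0,-0.5],"hand":1},
  {"dp":[1,-1,38],"rot":[0,0,-0.5],"hand":1},
  {"dp":[1,-1,46],"rot":[0,0,-0.5],"hand":1},
  {"dp":[1,-1,46],"rot":[0,0,-0.5],"hand":1},
  {"dp":[1,-1,46],"rot":[0,0,-0.5],"hand":1},
])

```text
time_s: 12.55
tool_pos: [571.0, 187.4, 225.3]
eef_rot: [2.794, 0.002, 1.529]
force: [0.8, -0.9, -1.3]
finger_gap: 0.111
grip_force: 104.6
```

```bash
python3 - <<'E'
from h import *
place(0,0,60,3)
s=cam('scene');d=cam('side')
o=get_obs();Rt=rpy(o['eef_rot']);T=np.array(o['tool_pos']);print(o['force'],o['wrist_torque'])
Rl0=np.c_[-Rt[:,1],-Rt[:,0],-Rt[:,2]]; g=T+Rt[:,2]*6
# short-wall end profile in the side view: find sag from the bright rim edge at +y end (corners A->D)
for sag in (0,4.5):
    Rl=Rl0@Rot.from_euler('y',sag,degrees=True).as_matrix(); X=(RIM-[-68,0,53])@Rl.T+g
    print(sag,'side',proj(d,X).round(1).tolist(),'scene',proj(s,X).round(1).tolist())
def vp(c,u,v,n=14): # vertical brightness profile
    gim=cv2.cvtColor(c['im'],cv2.COLOR_RGB2GRAY).astype(float); return gim[v-n:v+n,u-1:u+2].mean(1).astype(int).tolist()
np.save('s6.npy',s,allow_pickle=True);np.save('d6.npy',d,allow_pickle=True)
E
```

```text
dp [ 0.2  3.4 14.8] rot [0.03 0.11 0.09] | t 12.55 pos [571.  187.4 225.3] F [ 0.8 -0.9 -1.3] gap 0.111 q [18.  3. 85. -7. 73. 21.]
[-0.82664018 -0.3079316  -2.27009726] [-0.04684499  0.20087343 -0.01981741]
0 side [[276.3, 294.8], [339.4, 190.9], [436.9, 242.6], [399.6, 360.7]] scene [[554.2, 209.1], [407.0, 166.5], [426.4, 137.6], [552.8, 172.9]]
4.5 side [[276.9, 294.9], [339.8, 190.9], [433.2, 248.1], [395.3, 365.9]] scene [[554.3, 208.7], [407.2, 166.1], [424.9, 144.0], [550.5, 179.3]]
```

```bash
python3 - <<'E'
from h import *
s,d=[np.load(f,allow_pickle=True).item() for f in ('s6.npy','d6.npy')]
a=np.zeros((600,800,3),np.uint8)
a[:270]=cv2.resize(s['im'][115:250,370:590],(800,270*1),interpolation=cv2.INTER_CUBIC)[:270] if 0 else cv2.resize(s['im'][115:250,360:580],(440*800//800,270),interpolation=cv2.INTER_CUBIC).repeat(1,1) if 0 else np.pad(cv2.resize(s['im'][120:255,370:590],(440,270),interpolation=cv2.INTER_CUBIC),((0,0),(0,360),(0,0)))
b=cv2.resize(d['im'][170:400,255:455],(520,598),interpolation=cv2.INTER_CUBIC)
a[:598,280:800]=b
c=cv2.resize(s['im'][120:260,390:565],(280,224),interpolation=cv2.INTER_CUBIC); a[:224,:280]=c; a[224:,:280]=0
save('p10.png',cv2.convertScaleAbs(a,alpha=1.4))
E
```

```text
(no output)
```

View pics/p10.png

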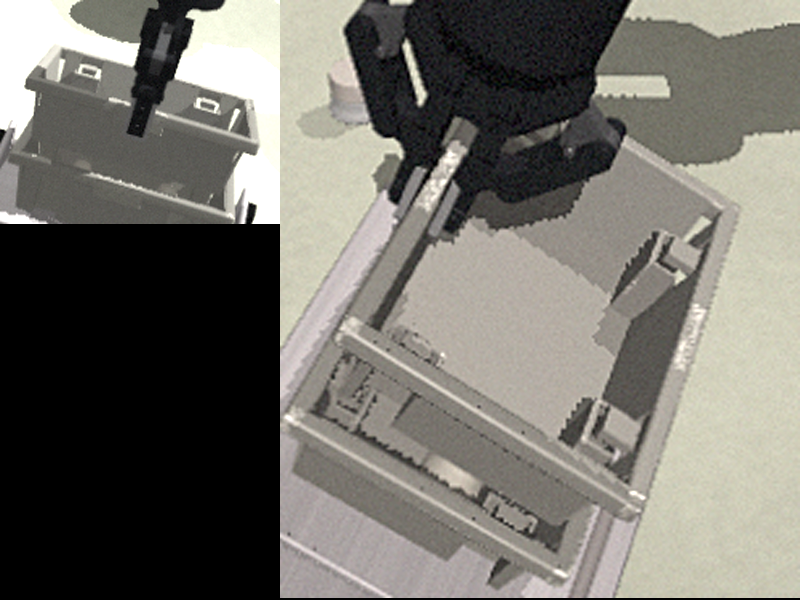

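The picture shows the loose tray hovering square over the stand, turned the right way (its two-lug wall is downhill, on the right). Side-crop corners (640,510), (738,205) and (338,332) are within about 2 px of prediction, with slightly more sag at about 5–6°. I'll trim the tilt and descend by feel.

```bash
python3 - <<'E'
from h import *
for h in (62,56): place(0,-.7,h,4.5)
E
```

```text
dp [-0.5  3.4 13.1] rot [1.56 0.1  0.09] | t 12.65 pos [571.  187.5 225.5] F [-0.8 -0.3 -2.3] gap 0.107 q [18.  3. 85. -7. 73. 21.]
dp [-0.5  3.7 19.1] rot [1.56 0.1  0.09] | t 12.65 pos [571.  187.5 225.5] F [-0.8 -0.3 -2.3] gap 0.107 q [18.  3. 85. -7. 73. 21.]
```

drive_tool([
  {"dp":[0,2,3],"rot":[0.8,0,0],"hand":1},
  {"dp":[-0.5,3.4,8],"rot":[1.6,0,0],"hand":1},
  {"dp":[-0.5,3.4,12],"rot":[1.6,0,0],"hand":1},
  {"dp":[-0.5,3.5,15],"rot":[1.6,0,0],"hand":1},
  {"dp":[-0.5,3.6,17],"rot":[1.6,0,0],"hand":1},
  {"dp":[-0.5,3.7,19],"rot":[1.6,0,0],"hand":1},
  {"dp":[-0.5,3.7,19],"rot":[1.6,0,0],"hand":1},
])

```text
time_s: 13.52
tool_pos: [580.8, 186.5, 208.3]
eef_rot: [2.822, 0.002, 1.529]
force: [-0.1, -0.8, -0.9]
finger_gap: 0.112
grip_force: 104.9
```

drive_tool([
  {"dp":[0,0,1],"rot":[0,0,0],"hand":1},
  {"dp":[0,0,2],"rot":[0,0,0],"hand":1},
  {"dp":[0,0,2],"rot":[0,0,0],"hand":1},
])

```text
time_s: 13.9
tool_pos: [581.6, 186.4, 207.5]
eef_rot: [2.821, 0.002, 1.529]
force: [-2.6, -0.1, 5.2]
finger_gap: 0.106
grip_force: 107.3
```

```bash
python3 - <<'E'
from h import *
place(0,-.7,50,4.5); o=get_obs(); print(o['force'],o['wrist_torque'])
E
```

```text
dp [0.1 0.3 4.5] rot [-0.03  0.1   0.08] | t 13.9 pos [581.6 186.4 207.5] F [-2.6 -0.1  5.2] gap 0.106 q [17.  6. 84. -6. 73. 20.]
[-2.61666104 -0.14956011  5.19077998] [-0.12272147  0.73399377 -0.00614364]
```

```bash
python3 - <<'E'
from h import *
place(0,-.7,52,6)
E
```

```text
dp [0.  0.3 2.5] rot [1.47 0.11 0.08] | t 13.9 pos [581.6 186.4 207.5] F [-2.6 -0.1  5.2] gap 0.106 q [17.  6. 84. -6. 73. 20.]
```

drive_tool([
  {"dp":[0,0,0.3],"rot":[0.5,0,0],"hand":1},
  {"dp":[0,0,0.7],"rot":[1,0,0],"hand":1},
  {"dp":[0,0,1.2],"rot":[1.5,0,0],"hand":1},
  {"dp":[0,0,1.2],"rot":[1.5,0,0],"hand":1},
], grip_force=60)

```text
time_s: 14.4
tool_pos: [582.5, 186.4, 207.6]
eef_rot: [2.845, 0.002, 1.529]
force: [-3.9, -2.0, 8.1]
finger_gap: 0.111
grip_force: 106.3
```

```bash
python3 - <<'E'
from h import *
place(0,-.7,51,6); o=get_obs(); print(o['force'],o['wrist_torque'])
E
```

```text
dp [ 0.1 -0.4  3.3] rot [0.09 0.09 0.07] | t 14.4 pos [582.5 186.4 207.6] F [-3.9 -2.   8.1] gap 0.111 q [17.  7. 83. -6. 74. 20.]
[-3.90656799 -2.03147583  8.09208627] [-0.20537352  0.46012192 -0.01250624]
```

drive_tool([
  {"dp":[-1,0,0],"rot":[0,0,0],"hand":1},
  {"dp":[-1.5,0,0],"rot":[0,0,0],"hand":1},
  {"dp":[-1.5,0,0],"rot":[0.5,0,0],"hand":1},
  {"dp":[-1.5,0,0],"rot":[1,0,0],"hand":1},
  {"dp":[-1.5,0,0],"rot":[1,0,0],"hand":1},
])

```text
time_s: 15.02
tool_pos: [582.7, 185.7, 207.5]
eef_rot: [2.861, 0.0, 1.529]
force: [-1.3, 1.3, 7.0]
finger_gap: 0.111
grip_force: 105.8
```

```bash
python3 - <<'E'
from h import *
place(0,-.7,51,6); o=get_obs(); print(o['force'],o['wrist_torque'])
d=cam('side'); s=cam('scene'); np.save('d7.npy',d,allow_pickle=True); np.save('s7.npy',s,allow_pickle=True)
# rim corner search: expected seated rim vs current in side view, A corner (uphill +y) and D (downhill +y)
Rl=R0@np.diag([-1,-1,1.]); X=RIM@Rl.T+t0+R0@[0,0,50]
print('seated pred side',proj(d,X).round(1).tolist(),'scene',proj(s,X).round(1).tolist())
# diff vs hover picture s6/d6 and initial lower-rim edges: print edge rows along vertical lines crossing the +y short rim
g=cv2.cvtColor(d['im'],cv2.COLOR_RGB2GRAY)
P=proj(d,X)
for f in (.25,.5,.75):
    u,v=(P[0]*(1-f)+P[3]*f).round().astype(int); print(f,u,v,g[v-14:v+26,u-1:u+2].mean(1).astype(int).tolist())
E
```

```text
dp [ 0.7 -0.6  3.2] rot [-0.84 -0.01  0.08] | t 15.03 pos [582.7 185.7 207.5] F [-1.3  1.3  7. ] gap 0.111 q [16.  8. 82. -5. 75. 19.]
[-1.27523443  1.28413458  6.96319242] [ 0.34667481 -0.16954415  0.067266  ]
seated pred side [[267.3, 306.6], [330.9, 203.0], [423.5, 257.1], [383.9, 373.9]] scene [[548.2, 226.2], [402.8, 183.5], [421.7, 156.8], [546.4, 192.2]]
0.25 296 323 [106, 79, 81, 93, 102, 100, 104, 102, 107, 140, 144, 102, 91, 92, 90, 93, 88, 89, 95, 94, 93, 95, 95, 87, 92, 80, 81, 76, 77, 81, 83, 84, 83, 80, 57, 64, 91, 100, 103, 101]
0.5 326 340 [125, 125, 85, 97, 98, 101, 104, 103, 115, 138, 134, 102, 93, 91, 91, 89, 81, 79, 85, 82, 81, 83, 82, 81, 84, 83, 82, 82, 82, 83, 84, 82, 84, 81, 72, 70, 85, 95, 100, 102]
0.75 355 357 [113, 116, 126, 111, 105, 100, 102, 112, 132, 132, 105, 89, 93, 92, 96, 83, 78, 82, 81, 83, 82, 82, 82, 85, 80, 85, 81, 82, 81, 82, 83, 85, 78, 65, 52, 75, 97, 96, 103, 106]
```

```bash
cat > seat.py <<'E'
from h import *
d=np.load('d7.npy',allow_pickle=True).item() if 0 else cam('side')
im0=cv2.imread('pics/side0.png',0); gn=cv2.cvtColor(d['im'],cv2.COLOR_RGB2GRAY)
def offs(g,P,Q):
    r=[]
    for f in np.arange(.12,.9,.04):
        u,v=np.round(P*(1-f)+Q*f).astype(int); v0=(P*(1-f)+Q*f)[1]
        p=g[v-12:v+13,u-1:u+2].mean(1).astype(float); k=np.argmax(p[2:-1]-p[5:].max()*0)+2 if 0 else None
        # highlight = local max with the strongest drop right below it (within 3 px)
        dr=[min(p[i]-p[i+2],p[i]-p[i-3]) for i in range(3,22)]; i=int(np.argmax(dr))+3
        r.append(v-12+i-v0)
    return np.array(r)
low=proj(d,RIM@R0.T+t0)
for h in (50,52,54,56):
    Rl=R0@np.diag([-1,-1,1.]); up=proj(d,RIM@Rl.T+t0+R0@[0,0,h])
    print(h,offs(gn,up[0],up[3]).round(1).tolist())
print('low',offs(im0,low[2],low[1]).round(1).tolist())
E
python3 seat.py
```

```text
50 [-4.7, -4.4, -4.0, -4.7, -4.4, -4.1, -4.8, -4.5, -5.2, -4.9, -5.6, -5.3, -5.0, -4.7, -5.4, -6.1, -5.7, -5.4, -6.1, -5.8]
52 [-2.7, -2.4, -3.1, -2.8, -3.5, -3.2, -2.9, -3.6, -4.3, -4.0, -3.7, -4.4, -4.1, -3.8, -4.5, -4.2, -3.9, -4.6, -4.3, -5.0]
54 [-1.7, -1.4, -2.1, -1.8, -2.5, -2.2, -1.9, -2.6, -2.3, -2.0, -2.8, -2.5, -2.2, -2.9, -2.6, -2.3, -3.0, -3.7, -3.4, -4.1]
56 [-0.7, -0.4, -1.1, -0.8, -0.5, -0.3, -1.0, -0.7, -0.4, -1.1, -0.8, -1.5, -1.3, -2.0, -1.7, -1.4, -2.1, -1.8, -1.5, -2.3]
low [-1.7, -2.2, -1.8, -2.3, -1.8, -1.4, -1.9, -2.4, -1.9, -2.5, -2.0, -2.5, -2.1, -1.6, -2.1, -1.7, -2.2, -2.7, -2.3, -2.8]
```

```bash
cat > seat2.py <<'E'
from h import *
s=cam('scene'); d=cam('side')
S0=cv2.imread('pics/scene0.png',0).astype(float); D0=cv2.imread('pics/side0.png',0).astype(float)
S1=cv2.cvtColor(s['im'],cv2.COLOR_RGB2GRAY).astype(float); D1=cv2.cvtColor(d['im'],cv2.COLOR_RGB2GRAY).astype(float)
def off(g,P,Q,sgn,W=9):
    # offset (px) along the edge normal of the strongest gradient of given sign; normal n = rot90 of PQ
    e=(Q-P)/np.linalg.norm(Q-P); n=np.array([-e[1],e[0]]); r=[]
    ks=np.arange(-W,W+.01,.25)
    for f in np.linspace(.12,.88,20):
        pts=(P*(1-f)+Q*f)+ks[:,None]*n; acc=0
        for a in (-2,-1,0,1,2):
            q=(pts+a*e).astype(np.float32); acc=acc+cv2.remap(g,q[None,:,0],q[None,:,1],cv2.INTER_LINEAR)[0]
        gr=np.gradient(cv2.GaussianBlur(acc[None],(9,1),2)[0])*sgn; i=int(np.argmax(gr)); r.append((ks[i],gr[i]))
    r=np.array(r); return r[:,0].round(1).tolist()
Rl=R0@np.diag([-1,-1,1.])
def P(c,M,R,t): return proj(c,M@R.T+t)
up=lambda c,h:P(c,RIM,Rl,t0+R0@[0,0,h]); lo=lambda c:P(c,RIM,R0,t0)
h=52
for nm,c,g0,g1 in (('scene',s,S0,S1),('side',d,D0,D1)):
    U,L=up(c,h),lo(c)
    for en,i,j,k,l in (('uphill',0,1,2,3),('downhill',2,3,0,1),('+y',3,0,1,2),('-y',1,2,3,0)):
        for sg in (1,-1): print(nm,en,sg,'\n  up ',off(g1,U[i],U[j],sg),'\n  low',off(g0,L[k],L[l],sg))
E
python3 seat2.py
```

```text
scene uphill 1 
  up  [-0.8, -0.5, -0.8, -0.5, -0.5, -0.5, -0.5, -0.5, -0.2, -0.5, -1.0, -0.2, -0.2, -0.5, -0.5, -0.8, -0.8, -1.0, -0.8, 8.0] 
  low [1.2, 1.2, 1.2, 1.2, 1.2, 1.2, 1.2, 1.2, 1.5, 1.5, 1.2, 1.5, 1.2, 1.0, 1.0, 1.0, 0.8, 0.8, 0.8, 0.8]
scene uphill -1 
  up  [3.8, 3.5, 2.5, 2.8, 2.8, 2.8, 2.8, 2.8, 2.5, 2.8, 0.5, 2.5, 2.5, 2.0, 1.2, 2.0, 2.2, 2.2, 2.2, 5.0] 
  low [4.8, 4.5, 4.2, 4.2, 8.5, 4.5, 4.5, 4.5, 4.2, 4.5, 4.5, 4.2, 4.2, 4.8, 8.5, 4.2, 3.8, 4.0, 4.0, 4.0]
scene downhill 1 
  up  [6.5, 6.2, 6.0, 6.8, -6.8, 4.0, -8.2, -6.8, -0.5, -1.0, -0.2, -0.2, -8.2, 2.5, -8.0, 6.5, 6.0, 6.2, 6.8, 2.8] 
  low [-1.0, -1.2, -1.2, -1.2, -1.2, -1.2, -1.2, -1.5, -1.5, -1.5, -1.8, -2.5, -1.8, -1.5, -1.5, -1.5, -1.5, -1.5, -2.2, -7.5]
scene downhill -1 
  up  [0.0, 0.5, 0.5, 0.2, 0.0, 0.0, 0.0, -8.2, 4.8, 4.8, 4.8, 5.0, 0.0, 0.0, 0.0, 0.0, 0.5, 0.5, 0.0, 0.0] 
  low [1.0, 0.8, 0.8, 0.8, 0.8, 0.8, 0.8, 0.5, 0.5, 0.5, 0.5, 0.5, 0.5, 0.5, 0.5, 0.5, 0.5, 0.5, 0.5, 0.5]
scene +y 1 
  up  [5.0, 5.2, 5.2, -1.8, -1.5, -0.5, -0.2, -0.2, -0.5, -0.5, -0.8, -1.0, -1.2, -1.8, -2.0, -2.8, -3.0, -3.
[... 2082 characters left out ...]
  up  [5.2, 5.0, 5.0, 5.0, 4.8, 4.8, 4.5, 4.5, 4.5, 4.2, 4.2, 4.0, 4.0, 4.0, 3.8, 3.8, 3.8, 3.5, 3.5, 3.5] 
  low [8.2, 7.8, 7.2, 7.2, 7.5, 8.0, 8.2, 8.2, 8.0, 8.2, 8.0, 8.0, 8.0, 8.2, 8.2, 8.0, 8.0, 8.0, 8.0, 8.0]
side -y 1 
  up  [3.0, -1.2, -6.5, 8.0, 6.0, -7.8, 6.0, 0.2, 0.8, -2.2, -2.2, -2.2, -2.5, -3.8, -6.0, -8.0, -0.2, -0.2, -0.2, 7.8] 
  low [-5.8, -5.0, -1.0, -1.0, -1.0, -3.0, -4.2, -6.0, -7.2, -8.2, 1.2, 1.5, -0.5, -7.2, 1.2, 1.8, 2.0, 2.0, 1.8, 1.2]
side -y -1 
  up  [-4.0, 5.0, -8.0, -7.8, -4.0, -3.2, -1.5, -3.2, -3.5, 2.0, 2.0, 2.0, 1.8, 1.8, 1.8, 1.5, 1.5, 1.5, 1.5, 1.5] 
  low [3.5, 3.2, 3.2, 3.2, 3.2, 3.2, 3.2, 3.2, 3.2, 3.2, 3.2, 3.2, 3.2, 3.2, 3.0, 3.5, 3.8, 3.5, 3.5, 3.0]
```

```bash
cat > sol.py <<'E'
from h import *
def solve(meas,h=52):
    # meas: (cam,i,j,f,diff). unknown deck x,y,h shift mm, tilt about deck y deg, yaw deg
    Rl=R0@np.diag([-1,-1,1.])
    def X(v,i,j,f):
        q=(RIM[i]*(1-f)+RIM[j]*f)*[-1,-1,1]; q=Rot.from_euler('zy',[v[4],v[3]],degrees=True).as_matrix()@q
        return t0+R0@(q+[v[0],v[1],h+v[2]])
    A=[];b=[]
    for c,i,j,f,m in meas:
        z=np.zeros(5);p=lambda v:proj(c,X(v,i,j,f))[0]
        e=proj(c,X(z,i,j,min(f+.05,1)))[0]-proj(c,X(z,i,j,f-.05))[0]; e/=np.linalg.norm(e); n=np.array([-e[1],e[0]])
        A.append([n@(p(np.eye(5)[k])-p(z)) for k in range(5)]); b.append(m)
    A=np.array(A); b=np.array(b); reg=np.diag([.05,.05,.05,.15,.3])
    v=np.linalg.lstsq(np.r_[A,reg],np.r_[b,np.zeros(5)],rcond=None)[0]
    print('x y h tilt yaw',(v+[0,0,h,0,0]).round(2),'res',(A@v-b).round(2))
E
python3 - <<'E'
from sol import *
s=cam('scene');d=cam('side')
solve([(s,0,1,.2,-1.9),(s,0,1,.8,-1.9),(s,0,1,.4,-1.7),(d,3,0,.12,2.4),(d,3,0,.5,1.65),(d,3,0,.88,1.3),(d,0,1,.12,-.4),(d,0,1,.3,-.5),(d,2,3,.8,-2.6),(s,1,2,.5,-.7),(s,2,3,.3,-.6),(s,2,3,.8,-.3)])
E
```

```text
x y h tilt yaw [-2.07 -2.66 51.33  1.53 -0.12] res [ 0.15  0.26 -0.02 -0.08 -0.09 -0.49  0.76  0.91  2.02 -0.78 -0.25 -0.53]
```

drive_tool([
  {"dp":[0.5,0,0],"rot":[-0.5,0,0],"hand":1},
  {"dp":[1,0,0],"rot":[-1,0,0],"hand":1},
  {"dp":[1.5,0,0],"rot":[-1.5,0,0],"hand":1},
  {"dp":[1.5,0,0],"rot":[-1.8,0,0],"hand":1},
  {"dp":[1.5,0,0],"rot":[-1.8,0,0],"hand":1},
])

```text
time_s: 16.0
tool_pos: [581.7, 185.9, 207.3]
eef_rot: [2.833, 0.003, 1.528]
force: [-10.1, -4.0, 11.2]
finger_gap: 0.107
grip_force: 107.5
```

```bash
python3 - <<'E'
from h import *
o=get_obs(); print(o['time_s'],o['force'],o['wrist_torque'],o['tool_pos'])
E
python3 seat2.py | grep -A2 -E "scene uphill|side \+y 1|side uphill 1|scene downhill -1|side downhill 1|scene -y 1"
```

```text
16.0 [-10.11671834  -4.03192641  11.19241984] [-0.59730791  1.35322128 -0.24795126] [581.66914852 185.93169091 207.2952171 ]
scene uphill 1 
  up  [-0.2, -0.2, -0.2, -0.2, -0.2, -0.2, -0.2, -0.2, 0.2, 0.5, 0.2, 0.0, 0.5, -0.2, -0.2, -0.2, -0.5, -0.5, -0.5, -0.5] 
  low [1.2, 1.2, 1.2, 1.2, 1.2, 1.2, 1.2, 1.2, 1.5, 1.5, 1.2, 1.5, 1.2, 1.0, 1.0, 1.0, 0.8, 0.8, 0.8, 0.8]
scene uphill -1 
  up  [3.2, 3.8, 3.0, 3.0, 3.0, 3.0, 3.0, 3.0, 2.5, 4.0, 1.8, 4.2, 2.8, 2.8, 2.8, 2.2, 2.8, 2.5, 2.5, -8.2] 
  low [4.8, 4.5, 4.2, 4.2, 8.5, 4.5, 4.5, 4.5, 4.2, 4.5, 4.5, 4.2, 4.2, 4.8, 8.5, 4.2, 3.8, 4.0, 4.0, 4.0]
--
scene downhill -1 
  up  [1.0, 1.5, 1.5, 1.2, 0.8, 0.8, 0.8, 1.0, 2.8, 2.5, 2.8, 2.5, 1.0, 1.0, 1.0, 1.0, 1.5, 1.5, 1.0, 1.0] 
  low [1.0, 0.8, 0.8, 0.8, 0.8, 0.8, 0.8, 0.5, 0.5, 0.5, 0.5, 0.5, 0.5, 0.5, 0.5, 0.5, 0.5, 0.5, 0.5, 0.5]
--
scene -y 1 
  up  [1.8, 7.5, 7.8, 7.5, 6.0, 5.8, 6.0, 0.0, 0.2, 0.2, 0.0, 0.0, 0.2, 8.2, 8.2, 8.0, 7.8, 8.0, 8.0, 8.0] 
  low [-8.0, -8.0, -8.2, -8.2, -8.2, -8.2, -8.2, 0.5, 0.5, 0.5, 0.5, 0.5, 0.5, 0.5, 0.5, 0.5, 0.5, 0.5, 0.5, 0.2]
--
side uphill 1 
  up  [1.5, 1.5, 1.8, 1.2, 1.5, 1.5, 1.5, 1.0, -4.5, -4.8, 0.2, 0.2, 0.0, 0.0, 0.2, -3.8, -4.5, 5.0, -8.2, -2.5] 
  low [1.2, 1.5, 1.5, 1.2, 1.2, 1.0, 1.0, 1.0, 0.8, 3.8, 0.8, 1.0, 0.8, 1.0, 1.0, 1.2, 1.0, 8.0, 1.0, 8.5]
--
side downhill 1 
  up  [1.0, 8.5, 8.5, 0.8, 0.8, -0.2, -0.5, -0.5, -0.2, -0.2, -5.0, -5.0, -5.0, -5.2, -5.2, -5.2, -5.2, -5.5, -5.2, -5.5] 
  low [0.0, 0.0, -2.2, -2.2, -2.2, -2.5, -2.5, -2.5, -2.5, -2.8, -2.8, -2.8, -2.8, -2.5, -2.8, -2.8, -2.8, -2.8, -2.8, -2.8]
--
side +y 1 
  up  [2.2, 2.2, 2.2, 2.0, 2.0, 2.0, 1.8, 1.8, 1.8, 1.8, 1.8, 1.8, 1.8, 1.8, 1.8, 1.8, 1.8, 1.8, 1.8, 1.8] 
  low [0.8, 0.8, 0.8, 0.8, 0.8, 0.8, 0.8, 0.8, 0.8, 0.8, 0.5, 0.5, 0.5, 0.5, 0.5, 0.5, 0.5, 0.5, 0.5, 0.5]
```

```bash
python3 - <<'E'
from sol import *
s=cam('scene');d=cam('side')
solve([(s,0,1,.2,-1.4),(s,0,1,.8,-1.45),(s,0,1,.4,-1.4),(d,3,0,.12,1.4),(d,3,0,.5,1.2),(d,3,0,.88,1.3),(d,0,1,.12,.2),(d,0,1,.3,.4),(s,1,2,.5,-.4),(s,2,3,.3,.3),(s,2,3,.8,.5)])
E
```

```text
x y h tilt yaw [-1.04 -2.53 50.6   0.55 -0.23] res [-0.01  0.2   0.04 -0.2  -0.14 -0.38 -0.01 -0.08 -0.84  0.01 -0.11]
```

drive_tool([
  {"dp":[-0.5,0,-0.5],"rot":[0,0,0],"hand":1},
  {"dp":[-0.5,-0.3,-1],"rot":[0,0,0],"hand":1},
  {"dp":[-0.5,-0.3,-1],"rot":[0,0,0],"hand":1},
], grip_force=40)

```text
time_s: 16.58
tool_pos: [581.3, 185.9, 207.3]
eef_rot: [2.833, 0.002, 1.529]
force: [-5.1, -1.7, 7.6]
finger_gap: 0.111
grip_force: 106.1
```

drive_tool([
  {"dp":[0,0,-0.5],"rot":[0,0,0],"hand":0.85},
  {"dp":[0,0,-0.5],"rot":[0,0,0],"hand":0.8},
  {"dp":[0,0,-0.5],"rot":[0,0,0],"hand":0.7},
  {"dp":[0,0,-0.5],"rot":[0,0,0],"hand":0.5},
  {"dp":[0,0,-0.5],"rot":[0,0,0],"hand":0.4},
  {"dp":[0,0,-0.5],"rot":[0,0,0],"hand":0.4},
])

```text
time_s: 17.32
tool_pos: [581.0, 185.9, 206.4]
eef_rot: [2.835, 0.003, 1.529]
force: [0.0, 0.2, -0.1]
finger_gap: 0.6
grip_force: 0.0
```

```bash
python3 - <<'E'
from h import *
o=get_obs(); print(o['time_s'],o['force'],o['wrist_torque'],o['tool_pos'],o['finger_gap'])
E
python3 seat2.py | grep -A2 -E "scene uphill|side \+y 1|side uphill 1|scene downhill -1|scene -y 1"
```

```text
17.325 [ 0.01472204  0.21839966 -0.13249053] [0.07020288 0.16148031 0.00282514] [581.02841895 185.91772967 206.36843001] 0.6002996150326578
scene uphill 1 
  up  [0.0, 0.0, 0.0, 0.0, 0.0, 0.0, 0.0, 0.0, 0.5, 8.2, 8.2, -3.0, 0.2, 0.0, -0.2, 0.0, -0.2, -0.2, -0.2, 6.0] 
  low [1.2, 1.2, 1.2, 1.2, 1.2, 1.2, 1.2, 1.2, 1.5, 1.5, 1.2, 1.5, 1.2, 1.0, 1.0, 1.0, 0.8, 0.8, 0.8, 0.8]
scene uphill -1 
  up  [3.2, 3.5, 3.2, 3.0, 3.0, 3.2, 3.2, 3.0, 2.8, -0.5, -3.5, -0.2, 3.0, 3.0, 3.0, 2.5, 2.8, 2.8, 2.8, 2.5] 
  low [4.8, 4.5, 4.2, 4.2, 8.5, 4.5, 4.5, 4.5, 4.2, 4.5, 4.5, 4.2, 4.2, 4.8, 8.5, 4.2, 3.8, 4.0, 4.0, 4.0]
--
scene downhill -1 
  up  [1.5, 1.8, 1.8, 1.5, 1.2, 1.2, 1.2, -0.5, -3.8, -4.0, -3.8, -3.8, 1.2, 1.2, 1.2, 1.5, 1.8, 1.8, 1.5, 1.2] 
  low [1.0, 0.8, 0.8, 0.8, 0.8, 0.8, 0.8, 0.5, 0.5, 0.5, 0.5, 0.5, 0.5, 0.5, 0.5, 0.5, 0.5, 0.5, 0.5, 0.5]
--
scene -y 1 
  up  [8.0, 7.8, 7.8, 7.5, 6.0, 6.0, 6.2, 0.0, 0.0, 0.0, 0.2, 0.2, 0.2, 8.2, 8.2, 8.0, 8.0, 8.0, 8.0, 8.2] 
  low [-8.0, -8.0, -8.2, -8.2, -8.2, -8.2, -8.2, 0.5, 0.5, 0.5, 0.5, 0.5, 0.5, 0.5, 0.5, 0.5, 0.5, 0.5, 0.5, 0.2]
--
side uphill 1 
  up  [1.8, 1.8, 1.8, 1.8, 1.8, 1.8, -6.8, -6.2, -6.2, -6.5, -6.0, -3.5, 0.5, 0.2, 0.5, 2.2, -3.8, -0.5, 4.2, 3.8] 
  low [1.2, 1.5, 1.5, 1.2, 1.2, 1.0, 1.0, 1.0, 0.8, 3.8, 0.8, 1.0, 0.8, 1.0, 1.0, 1.2, 1.0, 8.0, 1.0, 8.5]
--
side +y 1 
  up  [2.0, 2.0, 1.8, 1.8, 1.8, 1.8, 1.8, 1.8, 1.5, 1.5, 1.5, 1.5, 1.5, 1.5, 1.8, 1.8, 1.8, 1.8, 1.8, 1.8] 
  low [0.8, 0.8, 0.8, 0.8, 0.8, 0.8, 0.8, 0.8, 0.8, 0.8, 0.5, 0.5, 0.5, 0.5, 0.5, 0.5, 0.5, 0.5, 0.5, 0.5]
```

drive_tool([
  {"dp":[0,0,-3],"rot":[0,0,0],"hand":0.3},
  {"dp":[0,0,-12],"rot":[0,0,0],"hand":0.3},
  {"dp":[0,0,-30],"rot":[0,0,0],"hand":0.3},
  {"dp":[0,0,-60],"rot":[0,0,0],"hand":0.5},
  {"dp":[0,0,-80],"rot":[0,0,0],"hand":1},
  {"dp":[0,0,-80],"rot":[0,0,0],"hand":1},
  {"dp":[0,0,-80],"rot":[0,0,0],"hand":1},
], grip_force=20)

```text
time_s: 18.3
tool_pos: [556.7, 187.0, 281.6]
eef_rot: [2.836, 0.003, 1.529]
force: [-0.2, -0.4, -0.9]
finger_gap: 0.001
grip_force: 0.0
```

```bash
cat >> h.py <<'E'
def press(x,y,gap,off=(0,0)): # shut fingertips 'gap' mm above rim top at deck (x,y)
    Rt=np.c_[R0[:,1],R0[:,0],-R0[:,2]]; delta(t0+R0@[x+off[0],y+off[1],110+gap+25],Rt)
E
python3 - <<'E'
from sol import *
s=cam('scene');d=cam('side')
solve([(s,0,1,.2,-1.2),(s,0,1,.8,-1.2),(s,0,1,.4,-1.2),(d,3,0,.12,1.2),(d,3,0,.5,.9),(d,3,0,.88,1.3),(d,0,1,.12,.5),(d,0,1,.3,.5),(s,1,2,.5,-.4),(s,2,3,.3,.6),(s,2,3,.8,1.0)])
press(-45,98,50,(-.5,-2.3)); press(-45,98,12,(-.5,-2.3))
E
python3 seat2.py | grep -A2 -E "scene uphill 1|side \+y 1|side uphill 1|scene downhill -1"
```

```text
x y h tilt yaw [-0.79 -2.51 50.37  0.18 -0.13] res [ 0.02  0.12  0.05 -0.28  0.02 -0.39 -0.07 -0.01 -0.77  0.11 -0.23]
dp [  97.2 -118.4   17. ] rot [-5.44  0.17  0.11] | t 18.4 pos [556.7 187.  281.1] F [ 0.5 -0.3 -0.1] gap -0.0 q [18.  1. 80. -6. 82. 20.]
dp [  97.3 -114.8   54.8] rot [-5.44  0.17  0.11] | t 18.4 pos [556.7 187.  281.1] F [ 0.5 -0.3 -0.1] gap -0.0 q [18.  1. 80. -6. 82. 20.]
scene uphill 1 
  up  [0.0, 0.0, 0.0, 0.0, 0.0, 0.0, 0.0, 0.0, 0.5, 0.5, 0.5, 0.2, 0.2, 0.0, 0.0, -0.2, -0.2, -0.2, -0.2, 6.2] 
  low [1.2, 1.2, 1.2, 1.2, 1.2, 1.2, 1.2, 1.2, 1.5, 1.5, 1.2, 1.5, 1.2, 1.0, 1.0, 1.0, 0.8, 0.8, 0.8, 0.8]
--
scene downhill -1 
  up  [1.5, 1.8, 1.8, 1.5, 1.2, 1.2, 1.2, 1.2, 1.2, 1.2, 1.2, 1.2, 1.2, 1.2, 1.2, 1.5, 1.8, 1.8, 1.5, 1.2] 
  low [1.0, 0.8, 0.8, 0.8, 0.8, 0.8, 0.8, 0.5, 0.5, 0.5, 0.5, 0.5, 0.5, 0.5, 0.5, 0.5, 0.5, 0.5, 0.5, 0.5]
--
side uphill 1 
  up  [1.8, 1.8, 1.8, 1.8, 1.8, 1.8, 1.8, 1.8, 3.5, 4.0, 1.2, 1.8, 4.0, 0.2, 0.5, 0.8, 1.8, 0.8, 0.0, -1.0] 
  low [1.2, 1.5, 1.5, 1.2, 1.2, 1.0, 1.0, 1.0, 0.8, 3.8, 0.8, 1.0, 0.8, 1.0, 1.0, 1.2, 1.0, 8.0, 1.0, 8.5]
--
side +y 1 
  up  [2.0, 2.0, 2.0, 1.8, 1.8, 1.8, 1.8, 1.8, 1.8, 1.8, 1.8, 1.8, 1.8, 1.8, 1.8, 1.8, 1.8, 1.8, 1.8, 1.8] 
  low [0.8, 0.8, 0.8, 0.8, 0.8, 0.8, 0.8, 0.8, 0.8, 0.8, 0.5, 0.5, 0.5, 0.5, 0.5, 0.5, 0.5, 0.5, 0.5, 0.5]
```

drive_tool([
  {"dp":[15,-18,0],"rot":[-1,0,0],"hand":1},
  {"dp":[40,-50,5],"rot":[-3,0,0],"hand":1},
  {"dp":[70,-85,10],"rot":[-5.4,0,0],"hand":1},
  {"dp":[92,-112,17],"rot":[-5.4,0,0],"hand":1},
  {"dp":[97,-118,30],"rot":[-5.4,0,0],"hand":1},
  {"dp":[97,-115,48],"rot":[-5.4,0,0],"hand":1},
  {"dp":[97,-115,52],"rot":[-5.4,0,0],"hand":1},
  {"dp":[97,-115,52],"rot":[-5.4,0,0],"hand":1},
])

```text
time_s: 19.5
tool_pos: [467.9, 286.9, 197.8]
eef_rot: [2.741, 0.003, 1.527]
force: [0.3, 0.2, 0.3]
finger_gap: -0.0
grip_force: 0.0
```

```bash
python3 - <<'E'
from h import *
press(-45,98,5,(-.5,-2.3)); o=get_obs(); print(R0[:,2]@o['force'],o['wrist_torque'])
E
```

```text
dp [ 1.  -1.6 10.4] rot [0.06 0.18 0.02] | t 19.5 pos [467.9 286.9 197.8] F [0.3 0.2 0.3] gap -0.0 q [ 34.  -4.  96. -14.  70.  39.]
0.21827927972141792 [ 0.04144336  0.17179786 -0.0762942 ]
```

Now feel down in small steps.

drive_tool([
  {"dp":[1,-1.5,3],"rot":[0,0,0],"hand":1},
  {"dp":[1,-1.5,6],"rot":[0,0,0],"hand":1},
  {"dp":[1,-1.5,8],"rot":[0,0,0],"hand":1},
  {"dp":[1,-1.5,9],"rot":[0,0,0],"hand":1},
  {"dp":[1,-1.5,9],"rot":[0,0,0],"hand":1},
])

```text
time_s: 20.12
tool_pos: [469.3, 288.6, 189.2]
eef_rot: [2.74, 0.003, 1.529]
force: [0.2, 0.4, 0.0]
finger_gap: 0.001
grip_force: 0.0
```

drive_tool([
  {"dp":[0,0,0.5],"rot":[0,0,0],"hand":1},
  {"dp":[0,0,1],"rot":[0,0,0],"hand":1},
  {"dp":[0,0,1],"rot":[0,0,0],"hand":1},
])

```text
time_s: 20.5
tool_pos: [469.7, 288.6, 188.3]
eef_rot: [2.74, 0.003, 1.529]
force: [-0.3, 0.7, -0.3]
finger_gap: -0.001
grip_force: 0.0
```

drive_tool([
  {"dp":[0,0,0.7],"rot":[0,0,0],"hand":1},
  {"dp":[0,0,1.3],"rot":[0,0,0],"hand":1},
  {"dp":[0,0,1.3],"rot":[0,0,0],"hand":1},
])

```text
time_s: 20.88
tool_pos: [470.2, 288.6, 187.1]
eef_rot: [2.74, 0.003, 1.529]
force: [-0.2, 0.4, -0.5]
finger_gap: -0.002
grip_force: 0.3
```

drive_tool([
  {"dp":[0,0,0.5],"rot":[0,0,0],"hand":1},
  {"dp":[0,0,1],"rot":[0,0,0],"hand":1},
  {"dp":[0,0,1],"rot":[0,0,0],"hand":1},
])

```text
time_s: 21.25
tool_pos: [470.4, 289.0, 187.0]
eef_rot: [2.74, 0.002, 1.529]
force: [-5.8, -0.3, 6.5]
finger_gap: -0.004
grip_force: 3.8
```

drive_tool([
  {"dp":[0,0,-0.5],"rot":[0,0,0],"hand":1},
  {"dp":[0,0,-0.5],"rot":[0,0,0],"hand":1},
  {"dp":[0,0,-0.5],"rot":[0,0,0],"hand":1},
])

```text
time_s: 21.62
tool_pos: [470.4, 288.8, 187.1]
eef_rot: [2.74, 0.002, 1.529]
force: [-5.0, 0.1, 5.5]
finger_gap: 0.004
grip_force: 3.4
```

```bash
python3 - <<'E'
from h import *
press(-45,98,0,(-.5,-2.3)); o=get_obs(); print(R0.T@o['force'])
E
python3 seat2.py | grep -A2 -E "scene uphill 1|side \+y 1|side uphill 1|scene downhill -1"
```

```text
dp [-1.   0.3  4.6] rot [0.11 0.08 0.1 ] | t 21.62 pos [470.4 288.8 187.1] F [-5.   0.1  5.5] gap 0.004 q [ 34.  -3.  96. -15.  68.  39.]
[-2.51369061 -0.07920239  6.99396551]
scene uphill 1 
  up  [0.0, 0.0, 0.0, 0.0, 0.0, 0.0, 0.0, 0.0, 0.5, 0.5, 0.5, 0.5, 0.2, 0.0, 0.0, 0.0, 0.0, 0.0, 0.0, -0.2] 
  low [1.2, 1.2, 1.2, 1.2, 1.2, 1.2, 1.2, 1.2, 1.5, 1.5, 1.2, 1.5, 1.2, 1.0, 1.0, 1.0, 0.8, 0.8, 0.8, 0.8]
--
scene downhill -1 
  up  [0.0, 0.0, 0.0, 0.0, 0.0, 0.0, 0.0, -0.2, -0.2, -0.2, -0.2, -0.2, 0.0, -0.2, 0.0, -0.2, -0.2, -0.2, 1.2, 1.2] 
  low [1.0, 0.8, 0.8, 0.8, 0.8, 0.8, 0.8, 0.5, 0.5, 0.5, 0.5, 0.5, 0.5, 0.5, 0.5, 0.5, 0.5, 0.5, 0.5, 0.5]
--
side uphill 1 
  up  [1.5, 1.2, 1.2, 1.2, 1.5, 1.2, 1.5, 1.5, 1.8, 1.5, 2.0, 1.5, 5.5, 4.5, 5.0, 1.8, 1.8, 1.8, 1.8, 1.8] 
  low [1.2, 1.5, 1.5, 1.2, 1.2, 1.0, 1.0, 1.0, 0.8, 3.8, 0.8, 1.0, 0.8, 1.0, 1.0, 1.2, 1.0, 8.0, 1.0, 8.5]
--
side +y 1 
  up  [1.8, -3.0, -3.0, 1.5, 1.5, 1.5, 1.5, 1.5, 1.5, 1.5, 1.5, 1.5, 1.8, 1.8, 1.8, 1.8, 1.8, 1.8, 1.8, 1.8] 
  low [0.8, 0.8, 0.8, 0.8, 0.8, 0.8, 0.8, 0.8, 0.8, 0.8, 0.5, 0.5, 0.5, 0.5, 0.5, 0.5, 0.5, 0.5, 0.5, 0.5]
```

```bash
python3 - <<'E'
from sol import *
s=cam('scene');d=cam('side');w=np.load('w3.npy',allow_pickle=True).item()
S=[(s,0,(212.6,165.2)),(s,1,(316.8,190.2)),(s,2,(288,248.2)),(s,3,(174.6,218.6))]
D=[(d,0,(424.2,171.2)),(d,1,(409,233)),(d,2,(327,218.6)),(d,3,(354.4,160.2))]
W=[(w,0,(435.6,40.6)),(w,1,(378.8,241.6)),(w,2,(243.2,211.4)),(w,3,(286,.8))]
for o in (S+D+W,S+D,W):
    R,t,e=pose_fit(o,[566,-176,0,0,0,0]); print(t.round(1),np.degrees(Rot.from_matrix(R).as_euler('ZYX')).round(2))
E
```

```text
[ 567.1 -177.5   -3.5] [ 1.74 -0.99 -0.2 ]
[ 566.4 -177.8   -4.1] [ 1.63 -0.85 -0.18]
[ 567.5 -177.2   -2.5] [ 1.72 -1.1   0.22]
```

drive_tool([
  {"dp":[0,0,-1],"rot":[0,0,0],"hand":1},
  {"dp":[0,0,-5],"rot":[0,0,0],"hand":1},
  {"dp":[0,0,-20],"rot":[0,0,0],"hand":1},
  {"dp":[0,0,-40],"rot":[0,0,0],"hand":1},
  {"dp":[0,0,-40],"rot":[0,0,0],"hand":1},
])

```text
time_s: 22.45
tool_pos: [455.1, 289.9, 226.0]
eef_rot: [2.737, 0.0, 1.529]
force: [0.7, 0.5, -0.4]
finger_gap: -0.0
grip_force: 0.0
```

```bash
python3 - <<'E'
from h import *
press(68,-58,40,(-.5,-2.3)); press(68,-58,9,(-.5,-2.3))
E
python3 seat2.py | grep -A2 -E "scene uphill 1|side \+y 1|side uphill 1|scene downhill -1"
```

```text
dp [-157.7  112.1    7. ] rot [ 0.29 -0.03  0.08] | t 22.45 pos [455.1 289.9 226. ] F [ 0.7  0.5 -0.4] gap -0.0 q [ 35.  -6.  95. -15.  73.  39.]
dp [-157.7  111.9   38. ] rot [ 0.29 -0.03  0.08] | t 22.45 pos [455.1 289.9 226. ] F [ 0.7  0.5 -0.4] gap -0.0 q [ 35.  -6.  95. -15.  73.  39.]
scene uphill 1 
  up  [0.0, 0.0, 0.0, 0.0, 0.0, 0.2, 0.0, 0.0, 0.5, 0.5, 0.5, 0.5, 0.2, 0.0, 0.0, 0.0, 0.0, 0.0, -0.2, -0.2] 
  low [1.2, 1.2, 1.2, 1.2, 1.2, 1.2, 1.2, 1.2, 1.5, 1.5, 1.2, 1.5, 1.2, 1.0, 1.0, 1.0, 0.8, 0.8, 0.8, 0.8]
--
scene downhill -1 
  up  [0.0, 0.0, 0.0, 0.0, 0.0, 0.0, 0.0, -0.2, -0.2, -0.2, -0.2, -0.2, 0.0, -0.2, 0.8, 1.2, 1.8, 1.8, 1.5, 1.2] 
  low [1.0, 0.8, 0.8, 0.8, 0.8, 0.8, 0.8, 0.5, 0.5, 0.5, 0.5, 0.5, 0.5, 0.5, 0.5, 0.5, 0.5, 0.5, 0.5, 0.5]
--
side uphill 1 
  up  [1.2, 1.5, 1.2, 1.5, 1.5, 1.5, 1.5, 1.5, 1.8, 1.8, 2.5, 3.5, 4.2, 4.0, 1.8, 1.8, 1.8, 1.8, 1.8, 1.8] 
  low [1.2, 1.5, 1.5, 1.2, 1.2, 1.0, 1.0, 1.0, 0.8, 3.8, 0.8, 1.0, 0.8, 1.0, 1.0, 1.2, 1.0, 8.0, 1.0, 8.5]
--
side +y 1 
  up  [1.8, 1.8, 1.8, 1.8, 1.8, 1.8, 1.5, 1.5, 1.5, 1.5, 1.8, 1.8, 1.8, 1.8, 1.8, 1.8, 1.8, 1.8, 2.0, 2.0] 
  low [0.8, 0.8, 0.8, 0.8, 0.8, 0.8, 0.8, 0.8, 0.8, 0.8, 0.5, 0.5, 0.5, 0.5, 0.5, 0.5, 0.5, 0.5, 0.5, 0.5]
```

drive_tool([
  {"dp":[-20,14,0],"rot":[0,0,0],"hand":1},
  {"dp":[-60,43,2],"rot":[0,0,0],"hand":1},
  {"dp":[-100,71,4],"rot":[0,0,0],"hand":1},
  {"dp":[-140,99,6],"rot":[0,0,0],"hand":1},
  {"dp":[-158,112,10],"rot":[0,0,0],"hand":1},
  {"dp":[-158,112,25],"rot":[0,0,0],"hand":1},
  {"dp":[-158,112,36],"rot":[0,0,0],"hand":1},
  {"dp":[-158,112,36],"rot":[0,0,0],"hand":1},
])

```text
time_s: 23.55
tool_pos: [564.4, 127.4, 232.0]
eef_rot: [2.744, 0.003, 1.53]
force: [0.5, -0.4, 0.8]
finger_gap: -0.004
grip_force: 0.0
```

```bash
python3 - <<'E'
from h import *
press(68,-58,6,(-.5,-2.3)); o=get_obs(); print(R0.T@o['force'])
E
```

```text
dp [0.2 3.  0.8] rot [-0.13  0.13  0.19] | t 23.55 pos [564.4 127.4 232. ] F [ 0.5 -0.4  0.8] gap -0.004 q [11. -3. 91. -6. 70. 15.]
[ 0.82490923 -0.36478641  0.53562374]
```

drive_tool([
  {"dp":[0,2,-1],"rot":[0,0,0],"hand":1},
  {"dp":[0,3,0],"rot":[0,0,0],"hand":1},
  {"dp":[0,3,0.8],"rot":[0,0,0],"hand":1},
  {"dp":[0,3,1.2],"rot":[0,0,0],"hand":1},
  {"dp":[0,3,1.2],"rot":[0,0,0],"hand":1},
])

```text
time_s: 24.18
tool_pos: [568.4, 126.4, 234.5]
eef_rot: [2.74, 0.003, 1.529]
force: [0.3, -0.1, 1.1]
finger_gap: 0.002
grip_force: 0.0
```

drive_tool([
  {"dp":[0,0,0.4],"rot":[0,0,0],"hand":1},
  {"dp":[0,0,0.7],"rot":[0,0,0],"hand":1},
  {"dp":[0,0,0.7],"rot":[0,0,0],"hand":1},
])

```text
time_s: 24.55
tool_pos: [568.7, 126.4, 233.9]
eef_rot: [2.74, 0.003, 1.529]
force: [-0.5, 0.2, -0.0]
finger_gap: 0.002
grip_force: 0.0
```

drive_tool([
  {"dp":[0,0,0.7],"rot":[0,0,0],"hand":1},
  {"dp":[0,0,1.3],"rot":[0,0,0],"hand":1},
  {"dp":[0,0,1.3],"rot":[0,0,0],"hand":1},
])

```text
time_s: 24.92
tool_pos: [569.2, 126.4, 232.6]
eef_rot: [2.741, 0.003, 1.529]
force: [-0.5, -0.6, 0.8]
finger_gap: 0.007
grip_force: 0.0
```

drive_tool([
  {"dp":[0,0,0.4],"rot":[0,0,0],"hand":1},
  {"dp":[0,0,0.6],"rot":[0,0,0],"hand":1},
  {"dp":[0,0,0.6],"rot":[0,0,0],"hand":1},
])

```text
time_s: 25.3
tool_pos: [569.5, 126.4, 232.1]
eef_rot: [2.74, 0.003, 1.529]
force: [-0.2, -0.6, -0.0]
finger_gap: -0.005
grip_force: 0.0
```

drive_tool([
  {"dp":[0,0,0.4],"rot":[0,0,0],"hand":1},
  {"dp":[0,0,0.6],"rot":[0,0,0],"hand":1},
  {"dp":[0,0,0.6],"rot":[0,0,0],"hand":1},
])

```text
time_s: 25.68
tool_pos: [569.7, 126.4, 231.7]
eef_rot: [2.74, 0.003, 1.529]
force: [-0.6, 0.3, 0.4]
finger_gap: 0.005
grip_force: 0.4
```

```bash
python3 - <<'E'
from h import *
press(68,-58,0,(-.5,-2.3)); o=get_obs(); print(R0.T@o['force'])
E
```

```text
dp [ 0.9 -1.8  4.4] rot [0.09 0.12 0.1 ] | t 25.68 pos [569.7 126.4 231.7] F [-0.6  0.3  0.4] gap 0.005 q [11. -2. 90. -6. 69. 15.]
[-0.37226792  0.24388996  0.62856017]
```

drive_tool([
  {"dp":[0,0,0.3],"rot":[0,0,0],"hand":1},
  {"dp":[0,0,0.5],"rot":[0,0,0],"hand":1},
  {"dp":[0,0,0.5],"rot":[0,0,0],"hand":1},
])

```text
time_s: 26.05
tool_pos: [570.0, 126.4, 231.6]
eef_rot: [2.74, 0.003, 1.529]
force: [-1.9, -1.0, 3.0]
finger_gap: -0.002
grip_force: 2.4
```

drive_tool([
  {"dp":[0,0,0.1],"rot":[0,0,0],"hand":1},
  {"dp":[0,0,0.1],"rot":[0,0,0],"hand":1},
  {"dp":[0,0,0.1],"rot":[0,0,0],"hand":1},
  {"dp":[0,0,0.1],"rot":[0,0,0],"hand":1},
])

```text
time_s: 26.55
tool_pos: [570.1, 126.4, 231.7]
eef_rot: [2.739, 0.002, 1.529]
force: [-3.2, -0.6, 5.6]
finger_gap: 0.002
grip_force: 2.9
```

```bash
python3 - <<'E'
from h import *
press(68,-58,0,(-.5,-2.3)); o=get_obs(); print(R0.T@o['force'])
E
python3 seat2.py | grep -A2 -E "scene downhill -1|side \+y 1"
```

```text
dp [ 1.  -2.2  4.2] rot [0.15 0.11 0.1 ] | t 26.55 pos [570.1 126.4 231.7] F [-3.2 -0.6  5.6] gap 0.002 q [11. -2. 90. -6. 69. 15.]
[-0.75061372 -0.78404897  6.35052761]
scene downhill -1 
  up  [-2.8, 0.8, -4.8, 1.0, 0.8, 0.8, 0.8, 0.8, 0.8, 0.8, 0.8, 1.0, 1.0, 0.8, 1.0, 1.0, 1.5, 1.5, -0.5, -0.5] 
  low [1.0, 0.8, 0.8, 0.8, 0.8, 0.8, 0.8, 0.5, 0.5, 0.5, 0.5, 0.5, 0.5, 0.5, 0.5, 0.5, 0.5, 0.5, 0.5, 0.5]
--
side +y 1 
  up  [2.2, 2.0, 2.0, 2.0, 2.0, 2.0, 1.8, 1.8, 1.8, 1.8, 1.8, 1.8, 1.8, 1.8, 1.8, 1.8, 1.8, 1.8, 1.8, 1.8] 
  low [0.8, 0.8, 0.8, 0.8, 0.8, 0.8, 0.8, 0.8, 0.8, 0.8, 0.5, 0.5, 0.5, 0.5, 0.5, 0.5, 0.5, 0.5, 0.5, 0.5]
```

drive_tool([
  {"dp":[0,0,-0.7],"rot":[0,0,0],"hand":1},
  {"dp":[0,0,-5],"rot":[0,0,0],"hand":1},
  {"dp":[0,0,-30],"rot":[0,0,0],"hand":1},
  {"dp":[0,0,-70],"rot":[0,0,0],"hand":1},
  {"dp":[0,0,-100],"rot":[0,0,0],"hand":1},
  {"dp":[0,0,-100],"rot":[0,0,0],"hand":1},
  {"dp":[0,0,-100],"rot":[0,0,0],"hand":1},
])

```text
time_s: 27.52
tool_pos: [530.8, 128.2, 321.4]
eef_rot: [2.743, 0.003, 1.529]
force: [1.4, -0.2, -0.9]
finger_gap: -0.004
grip_force: 0.0
```

```bash
python3 seat2.py | grep -A2 -E "scene uphill 1|scene downhill -1|side \+y 1|side uphill 1"; python3 - <<'E'
from sol import *
s=cam('scene');d=cam('side'); o=get_obs(); print(o['time_s'],o['force'],o['tool_pos'])
for n,c in (('scene0',s),('side0',d)):
    a=cv2.imread(f'pics/{n}.png',0); b=cv2.cvtColor(c['im'],cv2.COLOR_RGB2GRAY); df=cv2.absdiff(a,b)
    for nm,X in (('bottle/jar',None),):
        r=[(250,350,180,330),(350,410,385,460)] if n=='scene0' else [(165,265,200,300),(295,360,160,245)]
        print(n,[(df[y0:y1,x0:x1]>40).mean().round(3) for y0,y1,x0,x1 in [(q[0],q[1],q[2],q[3]) for q in r]])
E
```

```text
scene uphill 1 
  up  [0.0, 0.0, 0.0, 0.0, 0.0, 0.0, 0.0, 0.0, 0.5, 0.5, 0.5, 0.5, 0.5, 0.2, 0.0, 0.0, 0.0, 0.0, 0.0, 0.0] 
  low [1.2, 1.2, 1.2, 1.2, 1.2, 1.2, 1.2, 1.2, 1.5, 1.5, 1.2, 1.5, 1.2, 1.0, 1.0, 1.0, 0.8, 0.8, 0.8, 0.8]
--
scene downhill -1 
  up  [1.5, 1.8, 1.8, 1.5, 1.2, 1.2, 1.2, 1.2, 1.5, 1.5, 1.2, 1.2, 1.2, 1.2, 1.2, 1.5, 1.8, 1.8, 1.5, 1.2] 
  low [1.0, 0.8, 0.8, 0.8, 0.8, 0.8, 0.8, 0.5, 0.5, 0.5, 0.5, 0.5, 0.5, 0.5, 0.5, 0.5, 0.5, 0.5, 0.5, 0.5]
--
side uphill 1 
  up  [1.5, 1.5, 1.8, 1.5, 1.5, 1.5, 1.8, 2.0, 2.0, 2.0, 2.5, 4.2, 4.8, 4.8, 5.0, 1.8, 1.8, 1.8, 1.8, 1.8] 
  low [1.2, 1.5, 1.5, 1.2, 1.2, 1.0, 1.0, 1.0, 0.8, 3.8, 0.8, 1.0, 0.8, 1.0, 1.0, 1.2, 1.0, 8.0, 1.0, 8.5]
--
side +y 1 
  up  [1.8, 1.8, 1.8, 1.5, 1.5, 1.5, 1.5, 1.5, 1.5, 1.5, 1.5, 1.5, 1.5, 1.8, 1.8, 1.8, 1.8, 1.8, 1.8, 1.8] 
  low [0.8, 0.8, 0.8, 0.8, 0.8, 0.8, 0.8, 0.8, 0.8, 0.8, 0.5, 0.5, 0.5, 0.5, 0.5, 0.5, 0.5, 0.5, 0.5, 0.5]
27.725 [-0.04023555  0.48000889 -0.80846874] [530.88592601 128.1432297  321.47845028]
scene0 [np.float64(0.118), np.float64(0.0)]
side0 [np.float64(0.0), np.float64(0.0)]
```

```bash
python3 -c "
from workcell import sign_off
print(sign_off())"
```

```text
the job is handed in; nothing more can be done
None
```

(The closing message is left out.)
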